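# Put the paint tray away on the drying rack

### The arm

A 7-joint arm with a two-finger parallel gripper is mounted at the origin on the work surface. World frame = base frame: x ahead of the robot, y to its left, z up, the work surface at z = 0. Lengths are in m, angles in rad, forces in N, time in s.
With the tool pointing down it reaches from about 0.425 to 1.025 m from the base axis. Payload 3.6 kg.
Tool frame: the origin (TCP) lies at the very end of the fingers, on their centre line; the grasp point (between the pads) lies 19 mm behind it; z points along the fingers, y is the line along which they close (so a half turn about z gives the same grasp; the last joint's range is limited). The gripper opens to 85 mm and grips with 20 to 120 N. Pads are 22 mm wide; open, the fingers measure 114 mm over their backs; the gripper's body (76 mm by 85 mm) begins 54 mm behind the grasp point. The pads swing forward as they close: fully open they stand 13 mm farther back than shut.
Start: joints at [1.119, 0.591, 0.048, 1.609, -0.033, 0.943, -0.034], TCP at [0.254, -0.679, 0.231] pointing down, gripper open.
Joint ranges: [-2.69, 2.69], [-0.47, 2.24], [-1.27, 1.36], [0.19, 2.51], [-1.53, 4.68], [0.08, 2.07], [-3.09, 3.09]. Speed limits (rad/s): [2.57, 2.57, 3.14, 3.14, 3.14, 3.14, 3.14].

### API

Orientations are given as a unit quaternion [x, y, z, w].
In Python, from station import state, cams, bot gives the robot as it stands. The module is installed in compiled form; this text tells all that it offers.
- The arm moves only by the tool step_arm, never from a script. Its argument "commands" is a list of rows, each an object of numbers: "grip": the finger opening in cm, from 0 to 8.54; "tx", "ty", "tz": the shift along the tool's x, y, z in cm; "wx", "wy", "wz": the turn, a rotation vector about the tool's x, y, z in degrees. A call has exactly 5 rows; each row shifts and turns the commanded pose from where the row before left it, along the tool's axes as they then stand; what a row does not reach is not made up. A row lasts 1/10 s, in which the tool goes at most 50 mm and 8.59 degrees, less where a joint would pass 70% of its speed; a pose out of reach is approached as far as the arm can. A call with a gripper value outside its range is refused whole. The fingers move at their own pace and stop on an object; the grip force is fixed at half the most. Time passes only in rows, so rows that do not move let the fingers close, or fill a call up. It gives the time, the measured TCP pose, the force, the opening and the grip force at its end, in the units of the state.
- state(): the state, without advancing time (a new reading comes with each control period).
- cams.grab_frame(name): name is "scene" or "top"; returns a dict with "pixels" (420x560x3 uint8, red, green, blue), "range_z" (420x560 float32, m along the optical axis (not along the pixel's ray), 0 where there is no reading), "fovy" (degrees; the focal length in pixels is half the picture's height over the tangent of half this angle, whatever the lens; pixels are square), "cx", "cy" (the principal point, pixels), "distortion" ([k1, k2, p1, p2, k3] as OpenCV has them; the pictures are not rectified), "R" (3x3) and "t" (3): a world point X has camera coordinates R X + t. Camera axes: x right, y down, z forward; pixel columns grow to the right and rows downward; lengths in m; the calibration is good to about 2 mm. A picture is of the moment at which its call begins.
- bot.job_done(): hands the job in; it is judged then, once.
The state is a dict: "t": time; "qpos": joint angles; "joint_velocities": joint speeds; "joint_efforts": joint torques, N m; "eef_pos": TCP position; "tool_rot": TCP orientation; "force": force on the tool from outside, world axes, zero at the start; "torque": the same for the moment, N m; "opening": finger opening in m; "grasp_force": force on a finger pad.
Only numpy, scipy, OpenCV 4.12 (cv2) and the standard library are available. Lean on these libraries where they do the work, as an engineer would, in place of code of your own. Each camera call takes 0.05 s, during which the arm holds its last target. There are 200 camera calls.

### The job

Stand the loose paint jar in the free space at the handle end of the metal tray, setting it down rather than dropping it. Then put the loaded tray away in the drying rack: raise the tray's front edge onto the rack's bottom board while its back edge is still on the bench, then bring it level and slide it in under the slatted shelf, square, until it meets the back stop. Do not carry the tray, jam it against the step or tip what stands in it, leave everything else where it is, and let go at the end.

Things in the scene. Friction and masses are not known exactly. Their poses are not given: they have to be found in the camera images.
- rack: Fixed wooden drying rack, 264 mm wide. Origin: on the bench, under the middle of the front edge of its bottom board; x points into the rack (towards the robot's right), z up. The board is 210 mm deep, its top 16 mm above the bench, its front edge square (the step). Back stop: a batten across the board, 30 mm high, front face at x = 175 mm. 220 mm clear between the posts.
- rack_shelf (a point): Middle of the front edge of the slatted shelf overhead, on its lowest edge: 60 mm before the bottom board's front edge and 192 mm above the bench. The shelf reaches back over the whole rack. When the tray is home its handle is under this shelf, so the tool must lean back there, out of the rack (its fingers pointing down and into the rack), by about 40 degrees. Axes as the rack's.
- tray: Loose steel tray on the bench before the rack, roughly in line. 0.25 kg, about 0.7 kg loaded. Open pan 160 mm long (x) by 140 mm wide (y), walls 4 mm thick and 22 mm high, floor 4 mm thick, flat underneath. Origin: under the middle of the pan, on its underside; x points to the front end (which enters the rack), z up. A wooden handle sticks out of its back wall.
- tray_grip (a point): Middle of the tray's handle, where to grip it: 126 mm behind the tray's origin, 36 mm above its underside. The handle is straight, 24 mm wide (y), 22 mm tall (25 to 47 mm above the underside), and runs from 81 to 151 mm behind the origin; a bracket 50 mm wide, 48 mm high joins it to the back wall. Axes as the tray's.
- tray_front (a point): Middle of the front bottom edge of the tray's pan (80 mm ahead of its origin). Axes as the tray's.
- tray_back (a point): Middle of the back bottom edge of the tray's pan (80 mm behind its origin). Axes as the tray's.
- jar: The loose paint jar: clear jar with a white lid and paper label, 54 mm diameter, 70 mm high, about 0.15 kg, standing on the bench near the tray, on its side away from the robot. Origin: centre of its underside, z up its axis. Its place is the free rear half of the tray, about 40 mm behind the tray's origin.
- thinner: Tall narrow white bottle already standing loose in the tray's front half, 44 mm diameter, 130 mm high. Origin: centre of its underside, z up its axis.
- traypot: Short white pot with a steel lid already standing loose in the tray's front half beside the bottle, 52 mm diameter, 55 mm high. Origin: centre of its underside, z up its axis.
- cup: Bystander: green plastic cup, 68 mm across the rim, 85 mm high, also on the bench near the tray. Origin: centre of its underside.
- jarlid: Bystander: round jar lid lying flat beside the rack's front, 60 mm diameter, 9 mm high. Origin: centre of its underside.
- tin: Bystander: paint tin 84 mm diameter, 100 mm high, behind the rack. Origin: centre of its underside.
- eye: Bystander: white domed mask eye 90 mm diameter, 33 mm high, at the left of the bench. Origin: centre of its underside.
- hammer: Bystander: hammer lying at the left of the bench. Origin: the middle of its underside.
- brush: Bystander: paint brush lying at the right of the bench. Origin: the middle of its underside.
- horn: Bystander: curved horn 170 mm long lying at the right of the bench. Origin: under its middle.
Things that resemble listed ones, but are neither listed nor needed, are in the scene too. What is shaped like the jar but red is not meant.

How it is judged:
On the way, in this order (a step that is already met when the one before it is completed fails the run):
1. the jar stands in the tray, released, the tray still on the bench (x of jar in the frame of tray between -0.08 and 0.08 m and y of jar in the frame of tray between -0.07 and 0.07 m and z of jar in the frame of tray between 0 and 0.009 m and angle between jar's own z axis and vertical below 0.12 rad and contact force between the fingers and jar below 0.1 N and height (world z) of tray_front below 0.006 m), for 0.3 s.
2. the tray's front edge has been raised over the step and bears on the rack's bottom board, while its back edge is still on the bench (x of tray_front in the frame of rack above 0.005 m and height (world z) of tray_front above 0.012 m and height (world z) of tray_back below 0.008 m and contact force between tray and rack above 0.3 N), for 0.2 s.
At the end, for the whole second after the job is handed in: The tray lies flat on the rack's bottom board (within 0.03 rad; back edge 12 to 20 mm above the bench), its front edge within 12 mm of the back stop, within 0.1 rad of square; jar, bottle and pot all stand upright (within 0.12 rad) on its floor; everything is at rest and the tray is released (x of tray_front in the frame of rack between 0.163 and 0.18 m and angle between the x axis of tray and the x axis of rack, either way round below 0.1 rad and angle between tray's own z axis and vertical below 0.03 rad and height (world z) of tray_back between 0.012 and 0.02 m and linear speed of tray below 0.01 m/s and x of jar in the frame of tray between -0.08 and 0.08 m and y of jar in the frame of tray between -0.07 and 0.07 m and z of jar in the frame of tray between 0 and 0.009 m and angle between each of jar, thinner, traypot's own z axis and vertical below 0.12 rad and linear speed of each of jar, thinner, traypot below 0.02 m/s and x of thinner in the frame of tray between -0.08 and 0.08 m and y of thinner in the frame of tray between -0.07 and 0.07 m and z of thinner in the frame of tray between 0 and 0.009 m and x of traypot in the frame of tray between -0.08 and 0.08 m and y of traypot in the frame of tray between -0.07 and 0.07 m and z of traypot in the frame of tray between 0 and 0.009 m and contact force between the fingers and tray below 0.1 N); the robot touches nothing.
It fails at once if the tray is tilted more than 0.26 rad, or the jar, bottle or pot tips more than 0.45 rad (angle between tray's own z axis and vertical above 0.26 rad or angle between any of jar, thinner, traypot's own z axis and vertical above 0.45 rad).
It fails at once if the tray is carried: both its ends more than 30 mm above the bench (height (world z) of each of tray_front, tray_back above 0.03 m).
It fails at once if the tray is jammed against the rack (more than 60 N) (contact force between tray and rack above 60 N).
It fails at once if the jar is dropped: let go more than 12 mm above the tray floor (contact force between the fingers and jar below 0.05 N and z of jar in the frame of tray above 0.016 m and horizontal distance between jar and tray below 0.12 m).
It fails at once if a bystander is disturbed (moved more than 30 mm) (distance of any of cup, jarlid, tin, eye, hammer, brush, horn from where it was at the start of the episode above 0.03 m).
It also fails if it takes over 69 s, if anything falls off the work surface, if the arm or the gripper's body presses on something with over 40 N, if the wrist force passes 120 N, or if a joint passes its speed limit or range.

## Working session

There is one attempt and no reset: what is moved stays moved. The work goes in short steps, Python scripts to look and compute and a tool call to move; the robot and the scene stay as the last step left them, time stands still between calls to the robot, and variables do not carry over. Pictures are saved under pics/ and viewed, at most 10 in all, crops included, and the job is handed in when it is done.

Besides the shell and the picture viewer there is one more tool, called after "Call:" as name(argument=value, ...) on one line, values as JSON. step_arm: Moves the arm, as the interface text tells. Its arguments: {"type":"object","properties":{"commands":{"type":"array"}},"required":["commands"]}

```bash
mkdir -p pics; cat > h.py <<'E'
import numpy as np, cv2, pickle
from station import state, cams, bot
def K(f):
    F=f["pixels"].shape[0]/2/np.tan(np.radians(f["fovy"])/2)
    return np.array([[F,0,f["cx"]],[0,F,f["cy"]],[0,0,1.]])
def grab(n):
    f=cams.grab_frame(n); f={k:(np.array(v) if not isinstance(v,(float,int)) else v) for k,v in f.items()}
    pickle.dump(f,open(f"{n}.pkl","wb")); return f
def load(n): return pickle.load(open(f"{n}.pkl","rb"))
def norm(f,uv): return cv2.undistortPoints(np.array(uv,float).reshape(-1,1,2),K(f),f["distortion"]).reshape(-1,2)
def onplane(f,uv,z):
    n=norm(f,uv); d=np.c_[n,np.ones(len(n))]@f["R"]; c=-f["R"].T@f["t"]
    return c+d*((z-c[2])/d[:,2:3])
def cloud(f):
    h,w=f["range_z"].shape; u,v=np.meshgrid(np.arange(w),np.arange(h))
    n=norm(f,np.stack([u,v],-1)); r=f["range_z"].reshape(-1,1)
    P=(np.c_[n*r,r]-f["t"])@f["R"]; P[r[:,0]==0]=np.nan
    return P.reshape(h,w,3)
def save(f,name,box=None,s=1):
    im=f["pixels"][:,:,::-1]
    if box: im=im[box[1]:box[3],box[0]:box[2]]
    cv2.imwrite(f"pics/{name}.png",cv2.resize(im,None,fx=s,fy=s,interpolation=cv2.INTER_CUBIC))
def proj(f,X): return cv2.projectPoints(np.array(X,float).reshape(-1,1,3),cv2.Rodrigues(f["R"])[0],f["t"],K(f),f["distortion"])[0].reshape(-1,2)
E
python3 - <<'E'
from h import *
for n in("scene","top"):
    f=grab(n); save(f,n+"0",None,1.4); print(n,f["fovy"],f["distortion"],-f["R"].T@f["t"],f["R"])
s=state();print(s)
E
```

```text
scene 56.368632882414175 [-0.07106298  0.          0.          0.          0.        ] [1.25640724 0.81152475 0.9899125 ] [[-0.7623732   0.64713337  0.00234568]
 [ 0.38846441  0.46053413 -0.79812512]
 [-0.51757367 -0.60755799 -0.60248717]]
top 44.3442530988069 [0.00361513 0.         0.         0.         0.        ] [ 0.36947142 -0.03673477  1.90878511] [[-0.0270835  -0.99962689 -0.00354434]
 [-0.99587565  0.02728867 -0.08652751]
 [ 0.08659194  0.00118625 -0.99624316]]
{'t': 0.1, 'qpos': array([ 1.11953124,  0.59197769,  0.04831445,  1.60967877, -0.03330088,
        0.94269258, -0.03370063]), 'joint_velocities': array([ 0.00085539, -0.00055316, -0.00095571, -0.00216446,  0.00176421,
       -0.0007708 ,  0.00194073]), 'joint_efforts': array([ 3.84324318e-03, -5.49996829e+01,  1.55308429e+00, -1.98824751e+01,
        9.71316680e-03,  3.84603452e-03, -1.60814739e-05]), 'eef_pos': array([ 0.25363043, -0.67840853,  0.23029705]), 'tool_rot': array([ 9.84036338e-01,  1.77964979e-01, -2.28895824e-04, -9.48500411e-04]), 'force': array([0.86437407, 0.27944418, 0.57115407]), 'torque': array([-0.04564966,  0.01060277,  0.03104541]), 'grasp_force': 0.0, 'opening': 0.08549016521627778}
```

View pics/scene0.png

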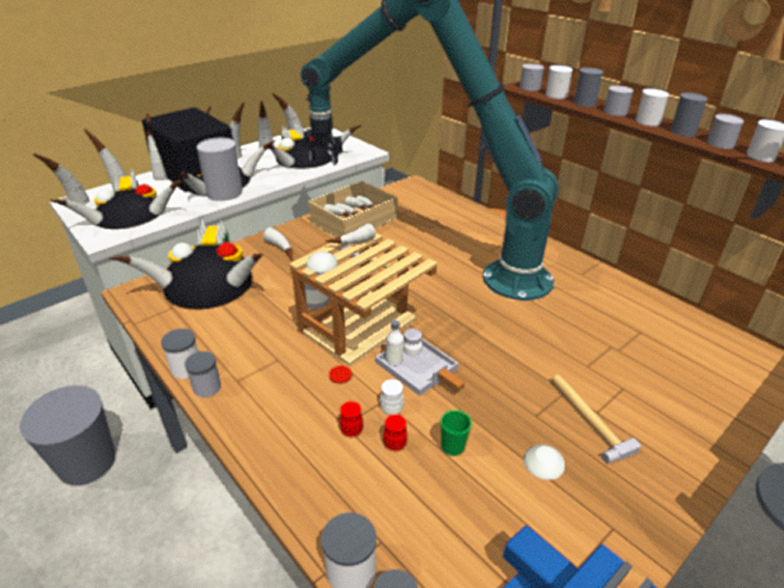

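View pics/top0.png

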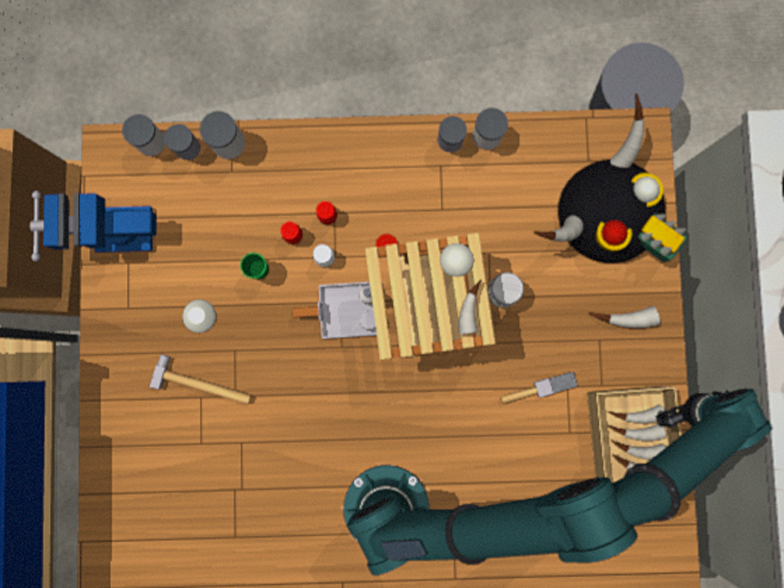

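The only white-lidded clear jar is at top px (231,182), scene px (280,283). The red jars (top 207,166 and 232,152) are look-alikes, and the white pot and bottle at top (265,210) are already in the tray. I'll confirm this in a crop and measure.

```bash
python3 - <<'E'
from h import *
f=load("scene"); save(f,"crop_scene",(200,160,360,330),3.5)
g=load("top"); save(g,"crop_top",(160,130,370,270),3.7)
Pt=cloud(g);Ps=cloud(f)
def sel(P,lo,hi): 
    m=np.all((P>lo)&(P<hi),-1); return m
# jar by depth in both
for nm,P,im in(("top",Pt,g["pixels"]),("scene",Ps,f["pixels"])):
    uv={"top":(231,182),"scene":(280,275)}[nm]
    print(nm,P[uv[1],uv[0]])
c=Pt[182,231][:2]
for nm,P in(("top",Pt),("scene",Ps)):
    m=np.all(np.abs(P[...,:2]-c)<0.045,-1)&(P[...,2]>0.06)&(P[...,2]<.08)
    q=P[m]; print(nm,len(q),q.min(0),q.max(0),q.mean(0))
# tray region points from top: rim height 0.022 
for (u,v) in [(228,203),(228,241),(268,203),(215,224),(235,224),(245,215)]: print((u,v),Pt[v,u])
E
```

```text
top [0.6525408  0.14051142 0.07862036]
scene [0.65603718 0.14517438 0.07121031]
top 131 [0.6335074  0.12239931 0.06023695] [0.68021026 0.16693247 0.07940964] [0.65683574 0.14627413 0.06970734]
scene 154 [0.6371143  0.12398125 0.06036971] [0.68488918 0.1722262  0.0750376 ] [0.66229391 0.1511588  0.0693916 ]
(228, 203) [0.58573453 0.16052705 0.00251818]
(228, 241) [0.44427258 0.16276279 0.00575702]
(268, 203) [0.55669889 0.00599572 0.22664745]
(215, 224) [0.50551049 0.20447288 0.04650222]
(235, 224) [0.50639932 0.13562434 0.00661988]
(245, 215) [ 0.5394805   0.09844995 -0.00089532]
```

View pics/crop_scene.png

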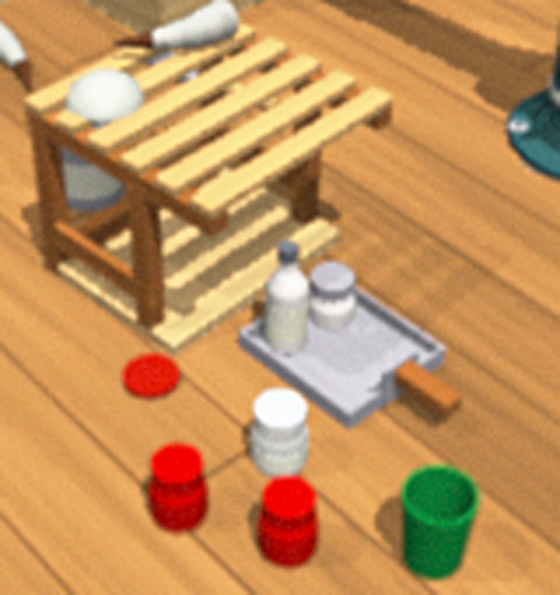

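View pics/crop_top.png

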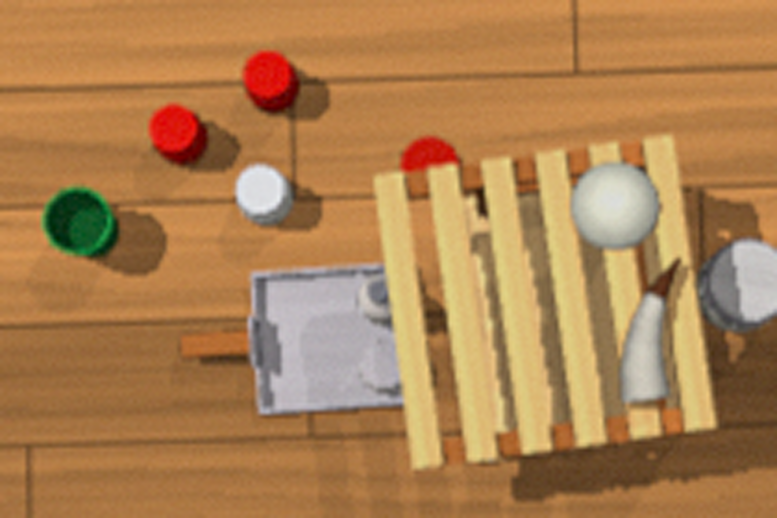

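The crops show the jar, white-lidded with a paper label, at scene crop (280,430) and top crop (264,195). The red ones beside it are decoys. The tray lies behind it, with the bottle and pot at its front and the handle towards top-left. Next I'll measure the edges.

```bash
python3 - <<'E'
from h import *
f=load("scene"); g=load("top")
Pt=cloud(g);Ps=cloud(f)
hg=cv2.cvtColor(g["pixels"],cv2.COLOR_RGB2HSV).astype(int); hf=cv2.cvtColor(f["pixels"],cv2.COLOR_RGB2HSV).astype(int)
def tr(u,v):return (200+u/3.5,160+v/3.5)
def tt(u,v):return (160+u/3.7,130+v/3.7)
# jar lid
for n,F,H,P,box in(("top",g,hg,Pt,(220,170,244,194)),("scene",f,hf,Ps,(270,268,290,282))):
    m=np.zeros(H.shape[:2],bool); b=box; m[b[1]:b[3],b[0]:b[2]]=True
    m&=(H[...,1]<40)&(H[...,2]>(190 if n=="top" else 235)); v,u=np.nonzero(m)
    print("jar",n,len(u),u.min(),u.max(),v.min(),v.max(),onplane(F,[u.mean(),v.mean()],.07)[0])
# tray mask top
m=(hg[...,1]<45)&(hg[...,2]>90); m[:,:226]=0;m[:,262:]=0;m[:198]=0;m[245:]=0
P=onplane(g,np.argwhere(np.ones(m.shape))[:,::-1],.022).reshape(m.shape+(3,))
L=[];R=[]
for u in range(233,258):
    v=np.nonzero(m[:,u])[0]; L.append(onplane(g,[u,v.min()-.5],.022)[0]);R.append(onplane(g,[u,v.max()+.5],.022)[0])
B=[]
for v in list(range(207,213))+list(range(234,238)):
    u=np.nonzero(m[v])[0]; B.append(onplane(g,[u.min()-.5,v],.022)[0])
L,R,B=map(np.array,(L,R,B))
pl=np.polyfit(L[:,1],L[:,0],1);pr=np.polyfit(R[:,1],R[:,0],1);pb=np.polyfit(B[:,0],B[:,1],1)
print("tray L",pl,np.polyval(pl,.1),"R",pr,np.polyval(pr,.1),"B",pb,np.polyval(pb,.5))
# handle
m=(hg[...,1]>120)&(hg[...,0]<14); m[:,:205]=0;m[:,228:]=0;m[:215]=0;m[230:]=0
h=Pt[m]; h=h[(h[:,2]>.035)&(h[:,2]<.06)];v,u=np.nonzero(m)
if len(u): q=onplane(g,np.c_[u,v],.047);print("handle",len(u),q.min(0),q.max(0),q.mean(0))
v,u=np.nonzero((Pt[...,2]>.035)&(Pt[...,2]<.06)&(np.abs(Pt[...,0]-.505)<.04)&(np.abs(Pt[...,1]-.2)<.05))
if len(u): q=onplane(g,np.c_[u,v],.047);print("handle depth",len(u),q.min(0),q.max(0),q.mean(0))
# shelf front edge
m=(hg[...,1]>60)&(hg[...,1]<140)&(hg[...,2]>200)
E_=[]
zz=[]
for v in range(182,252,3):
    u=np.arange(258,280); z=Pt[v,258:280,2]; w=np.nonzero(z>.15)[0]
    if len(w): E_.append(onplane(g,[u[w[0]]-.5,v],np.median(z[w[:4]]))[0]); zz.append(np.median(z[w[:4]]))
E_=np.array(E_); p=np.polyfit(E_[:,0],E_[:,1],1); print("shelf edge",E_[[0,-1]],np.mean(zz),p, np.std(E_[:,1]-np.polyval(p,E_[:,0])))
# board corners scene, top edge z=.016
print("board",onplane(f,[tr(174,338),tr(336,224)],.016)); print(onplane(f,[tr(176,350),tr(340,236)],0))
print("tray scene rim", onplane(f,[tr(242,330),tr(350,400),tr(443,350)],.022), "bottom",onplane(f,[tr(350,425)],0))
# tall things
for nm,u,v,z in(("thinner top",287,250,.13),("pot",332,278,.055),("cup",440,490,.085),("jarlid",151,375,.009)): print(nm,onplane(f,[tr(u,v)],z))
print("cup top",onplane(g,[tt(80,222)],.085),"jarlid",onplane(g,[tt(430,165)],.009))
E
```

```text
jar top 132 224 236 175 187 [0.65900784 0.14556534 0.07      ]
jar scene 130 273 287 271 281 [0.65927352 0.14731054 0.07      ]
tray L [-0.0490809   0.58806503] 0.5831569438765325 R [-0.04651636  0.44777859] 0.4431269571414771 B [0.05725839 0.12871228] 0.1573414761532366
handle 100 [0.49026912 0.16417313 0.047     ] [0.52618711 0.22619832 0.047     ] [0.50937567 0.19553719 0.047     ]
handle depth 141 [0.48605095 0.15685531 0.047     ] [0.5333652  0.22965856 0.047     ] [0.50960652 0.18958506 0.047     ]
shelf edge [[0.62749078 0.02910223 0.22319709]
 [0.39934246 0.00186852 0.22266518]] 0.22446783558021077 [ 0.1091547  -0.04059583] 0.0009392245441131941
board [[ 0.64290886 -0.03528282  0.016     ]
 [ 0.3845087  -0.06644416  0.016     ]]
[[ 0.64240593 -0.03340065  0.        ]
 [ 0.38190673 -0.06157855  0.        ]]
tray scene rim [[0.58543047 0.00577122 0.022     ]
 [0.56936097 0.15122473 0.022     ]
 [0.44816672 0.16129774 0.022     ]] bottom [[0.57722966 0.16098839 0.        ]]
thinner top [[0.55187984 0.03540051 0.13      ]]
pot [[0.48499123 0.03275995 0.055     ]]
cup [[0.62905977 0.32184472 0.085     ]]
jarlid [[ 0.68974667 -0.01309567  0.009     ]]
cup top [[0.62759154 0.31667356 0.085     ]] jarlid [[ 0.68650556 -0.02173765  0.009     ]]
```

Jar at (0.659, 0.146), the two views agreeing within 2 mm. Tray measures 140 mm wide with its origin at (0.514, 0.078), yaw 0.048 off −y. Rack front sits at about (0.515, −0.049), yaw 0.11. I'll rise and turn first.

Call:
step_arm(commands=[{"grip": 8.5, "tz": -4.5, "wz": -7}, {"grip": 8.5, "tz": -4.5, "wz": -7}, {"grip": 8.5, "tz": -4.5, "wz": -7}, {"grip": 8.5, "tz": -4.5, "wz": -7}, {"grip": 8.5, "tz": -4, "wz": -7}])

```text
validation failed for argument at $.co...
```

Call:
step_arm(commands=[{"grip": 8.5, "wz": -7.4}, {"grip": 8.5, "wz": -7.4}, {"grip": 8.5, "wz": -7.4}, {"grip": 8.5, "wz": -7.5}, {"grip": 8.5, "wz": -7.5}])

```text
validation failed for argument at $.co...
```

Call:
step_arm(commands=[{"grip": 8.5, "tx": 0, "ty": 0, "tz": -4.5, "wx": 0, "wy": 0, "wz": -7}, {"grip": 8.5, "tx": 0, "ty": 0, "tz": -4.5, "wx": 0, "wy": 0, "wz": -7}, {"grip": 8.5, "tx": 0, "ty": 0, "tz": -4.5, "wx": 0, "wy": 0, "wz": -7}, {"grip": 8.5, "tx": 0, "ty": 0, "tz": -4.5, "wx": 0, "wy": 0, "wz": -7}, {"grip": 8.5, "tx": 0, "ty": 0, "tz": -4, "wx": 0, "wy": 0, "wz": -7}])

```text
t: 0.6
eef_pos: [0.2537, -0.6789, 0.4535]
tool_rot: [0.884, 0.468, -0.0, 0.0]
force: [0.1, -1.2, 0.0]
opening: 0.0847
grasp_force: 0.0
```

Call:
step_arm(commands=[{"grip": 8.5, "tx": 0, "ty": 0, "tz": 0, "wx": 0, "wy": 0, "wz": -7.4}, {"grip": 8.5, "tx": 0, "ty": 0, "tz": 0, "wx": 0, "wy": 0, "wz": -7.4}, {"grip": 8.5, "tx": 0, "ty": 0, "tz": 0, "wx": 0, "wy": 0, "wz": -7.4}, {"grip": 8.5, "tx": 0, "ty": 0, "tz": 0, "wx": 0, "wy": 0, "wz": -7.4}, {"grip": 8.5, "tx": 0, "ty": 0, "tz": 0, "wx": 0, "wy": 0, "wz": -7.4}])

```text
t: 1.1
eef_pos: [0.2537, -0.6788, 0.4505]
tool_rot: [0.69, 0.724, 0.0, -0.001]
force: [-0.6, 0.1, 0.8]
opening: 0.0853
grasp_force: 0.0
```

Call:
step_arm(commands=[{"grip": 8.5, "tx": 4.2, "ty": 2.2, "tz": 0, "wx": 0, "wy": 0, "wz": 0}, {"grip": 8.5, "tx": 4.2, "ty": 2.2, "tz": 0, "wx": 0, "wy": 0, "wz": 0}, {"grip": 8.5, "tx": 4.2, "ty": 2.2, "tz": 0, "wx": 0, "wy": 0, "wz": 0}, {"grip": 8.5, "tx": 4.2, "ty": 2.2, "tz": 0, "wx": 0, "wy": 0, "wz": 0}, {"grip": 8.5, "tx": 4.2, "ty": 2.2, "tz": 0, "wx": 0, "wy": 0, "wz": 0}])

```text
t: 1.6
eef_pos: [0.3549, -0.4624, 0.4508]
tool_rot: [0.692, 0.722, 0.0, -0.0]
force: [0.7, -0.1, 0.2]
opening: 0.0851
grasp_force: 0.0
```

Call:
step_arm(commands=[{"grip": 8.5, "tx": 4.2, "ty": 2.2, "tz": 0, "wx": 0, "wy": 0, "wz": 0}, {"grip": 8.5, "tx": 4.2, "ty": 2.2, "tz": 0, "wx": 0, "wy": 0, "wz": 0}, {"grip": 8.5, "tx": 4.2, "ty": 2.2, "tz": 0, "wx": 0, "wy": 0, "wz": 0}, {"grip": 8.5, "tx": 4.2, "ty": 2.2, "tz": 0, "wx": 0, "wy": 0, "wz": 0}, {"grip": 8.5, "tx": 4.2, "ty": 2.2, "tz": 0, "wx": 0, "wy": 0, "wz": 0}])

```text
t: 2.1
eef_pos: [0.4555, -0.2479, 0.451]
tool_rot: [0.692, 0.722, -0.0, -0.0]
force: [1.0, -0.2, 1.0]
opening: 0.0848
grasp_force: 0.0
```

Call:
step_arm(commands=[{"grip": 8.5, "tx": 4.2, "ty": 2.2, "tz": 0, "wx": 0, "wy": 0, "wz": 0}, {"grip": 8.5, "tx": 4.2, "ty": 2.2, "tz": 0, "wx": 0, "wy": 0, "wz": 0}, {"grip": 8.5, "tx": 4.2, "ty": 2.2, "tz": 0, "wx": 0, "wy": 0, "wz": 0}, {"grip": 8.5, "tx": 4.2, "ty": 2.2, "tz": 0, "wx": 0, "wy": 0, "wz": 0}, {"grip": 8.5, "tx": 4.2, "ty": 2.2, "tz": 0, "wx": 0, "wy": 0, "wz": 0}])

```text
t: 2.6
eef_pos: [0.5562, -0.0337, 0.451]
tool_rot: [0.692, 0.722, -0.0, -0.0]
force: [0.9, -0.9, -0.4]
opening: 0.0853
grasp_force: 0.0
```

Call:
step_arm(commands=[{"grip": 8.5, "tx": 3.5, "ty": 2.2, "tz": 2.5, "wx": 0, "wy": 0, "wz": 0}, {"grip": 8.5, "tx": 3.5, "ty": 2.2, "tz": 2.5, "wx": 0, "wy": 0, "wz": 0}, {"grip": 8.5, "tx": 3.5, "ty": 2.2, "tz": 2.5, "wx": 0, "wy": 0, "wz": 0}, {"grip": 8.5, "tx": 3.5, "ty": 2.2, "tz": 2.5, "wx": 0, "wy": 0, "wz": 0}, {"grip": 8.5, "tx": 3.5, "ty": 2.2, "tz": 2.5, "wx": 0, "wy": 0, "wz": 0}])

```text
t: 3.1
eef_pos: [0.6587, 0.1454, 0.3246]
tool_rot: [0.692, 0.722, -0.001, -0.0]
force: [0.4, -0.5, 0.6]
opening: 0.0853
grasp_force: 0.0
```

Call:
step_arm(commands=[{"grip": 8.5, "tx": 0, "ty": 0, "tz": 4, "wx": 0, "wy": 0, "wz": 0}, {"grip": 8.5, "tx": 0, "ty": 0, "tz": 4, "wx": 0, "wy": 0, "wz": 0}, {"grip": 8.5, "tx": 0, "ty": 0, "tz": 4, "wx": 0, "wy": 0, "wz": 0}, {"grip": 8.5, "tx": 0, "ty": 0, "tz": 4, "wx": 0, "wy": 0, "wz": 0}, {"grip": 8.5, "tx": 0, "ty": 0, "tz": 3, "wx": 0, "wy": 0, "wz": 0}])

```text
t: 3.6
eef_pos: [0.6568, 0.1435, 0.133]
tool_rot: [0.691, 0.722, -0.002, -0.001]
force: [0.2, 0.1, -0.5]
opening: 0.0852
grasp_force: 0.0
```

Call:
step_arm(commands=[{"grip": 8.5, "tx": 0.2, "ty": 0.1, "tz": 3, "wx": 0, "wy": 0, "wz": 0}, {"grip": 8.5, "tx": 0, "ty": 0, "tz": 3, "wx": 0, "wy": 0, "wz": 0}, {"grip": 8.5, "tx": 0, "ty": 0, "tz": 2.5, "wx": 0, "wy": 0, "wz": 0}, {"grip": 8.5, "tx": 0, "ty": 0, "tz": 1.7, "wx": 0, "wy": 0, "wz": 0}, {"grip": 8.5, "tx": 0, "ty": 0, "tz": 1.0, "wx": 0, "wy": 0, "wz": 0}])

```text
t: 4.1
eef_pos: [0.6583, 0.1459, 0.0224]
tool_rot: [0.691, 0.722, -0.001, -0.001]
force: [-0.5, 0.2, -0.0]
opening: 0.0849
grasp_force: 0.0
```

Call:
step_arm(commands=[{"grip": 8.5, "tx": 0, "ty": 0, "tz": 0, "wx": 0, "wy": 0, "wz": 0}, {"grip": 4, "tx": 0, "ty": 0, "tz": 0, "wx": 0, "wy": 0, "wz": 0}, {"grip": 4, "tx": 0, "ty": 0, "tz": 0, "wx": 0, "wy": 0, "wz": 0}, {"grip": 4, "tx": 0, "ty": 0, "tz": 0, "wx": 0, "wy": 0, "wz": 0}, {"grip": 4, "tx": 0, "ty": 0, "tz": 0, "wx": 0, "wy": 0, "wz": 0}])

```text
t: 4.6
eef_pos: [0.6605, 0.147, 0.0263]
tool_rot: [0.692, 0.722, 0.001, 0.001]
force: [-1.7, -0.5, 5.8]
opening: 0.0512
grasp_force: 63.3
```

Call:
step_arm(commands=[{"grip": 4, "tx": 0, "ty": 0, "tz": 0, "wx": 0, "wy": 0, "wz": 0}, {"grip": 4, "tx": 0, "ty": 0, "tz": 0, "wx": 0, "wy": 0, "wz": 0}, {"grip": 4, "tx": 0, "ty": 0, "tz": 0, "wx": 0, "wy": 0, "wz": 0}, {"grip": 4, "tx": 0, "ty": 0, "tz": 0, "wx": 0, "wy": 0, "wz": 0}, {"grip": 4, "tx": 0, "ty": 0, "tz": 0, "wx": 0, "wy": 0, "wz": 0}])

```text
t: 5.1
eef_pos: [0.6605, 0.147, 0.0263]
tool_rot: [0.692, 0.722, 0.001, 0.001]
force: [-1.0, 0.4, 5.7]
opening: 0.0508
grasp_force: 63.3
```

Call:
step_arm(commands=[{"grip": 4, "tx": 0, "ty": 0, "tz": -1, "wx": 0, "wy": 0, "wz": 0}, {"grip": 4, "tx": 0, "ty": 0, "tz": -2, "wx": 0, "wy": 0, "wz": 0}, {"grip": 4, "tx": 0, "ty": 0, "tz": -2, "wx": 0, "wy": 0, "wz": 0}, {"grip": 4, "tx": 0, "ty": 0, "tz": -2, "wx": 0, "wy": 0, "wz": 0}, {"grip": 4, "tx": 0, "ty": 0, "tz": -1, "wx": 0, "wy": 0, "wz": 0}])

```text
t: 5.6
eef_pos: [0.66, 0.1466, 0.1065]
tool_rot: [0.692, 0.722, 0.001, 0.001]
force: [0.2, 0.0, -2.0]
opening: 0.0511
grasp_force: 63.0
```

Call:
step_arm(commands=[{"grip": 4, "tx": -0.2, "ty": -1.5, "tz": 0, "wx": 0, "wy": 0, "wz": 0}, {"grip": 4, "tx": -0.4, "ty": -3, "tz": 0, "wx": 0, "wy": 0, "wz": 0}, {"grip": 4, "tx": -0.4, "ty": -3, "tz": 0, "wx": 0, "wy": 0, "wz": 0}, {"grip": 4, "tx": -0.4, "ty": -3, "tz": 0, "wx": 0, "wy": 0, "wz": 0}, {"grip": 4, "tx": -0.4, "ty": -2.5, "tz": 0, "wx": 0, "wy": 0, "wz": 0}])

```text
t: 6.1
eef_pos: [0.5279, 0.1221, 0.1042]
tool_rot: [0.691, 0.722, -0.001, -0.0]
force: [1.3, 0.9, -2.8]
opening: 0.0511
grasp_force: 63.0
```

Call:
step_arm(commands=[{"grip": 4, "tx": -0.3, "ty": -2, "tz": 0, "wx": 0, "wy": 0, "wz": 0}, {"grip": 4, "tx": 0, "ty": 0, "tz": 0, "wx": 0, "wy": 0, "wz": 0}, {"grip": 4, "tx": 0, "ty": 0, "tz": 0, "wx": 0, "wy": 0, "wz": 0}, {"grip": 4, "tx": 0, "ty": 0, "tz": 0, "wx": 0, "wy": 0, "wz": 0}, {"grip": 4, "tx": 0, "ty": 0, "tz": 0, "wx": 0, "wy": 0, "wz": 0}])

```text
t: 6.6
eef_pos: [0.5118, 0.1193, 0.1044]
tool_rot: [0.692, 0.722, 0.001, 0.0]
force: [0.6, -1.3, -2.5]
opening: 0.051
grasp_force: 63.0
```

```bash
python3 - <<'E'
from h import *
f=grab("scene"); save(f,"s1",(210,200,350,310),5); s=state(); print(s["eef_pos"],s["tool_rot"],s["opening"],s["force"])
Ps=cloud(f); c=s["eef_pos"][:2]
E
```

```text
[0.51153264 0.11922914 0.10435368] [6.91674060e-01 7.22209541e-01 5.94788389e-04 1.43320930e-04] 0.0510929268752134 [ 0.64615078 -0.17989653 -1.45396478]
```

View pics/s1.png

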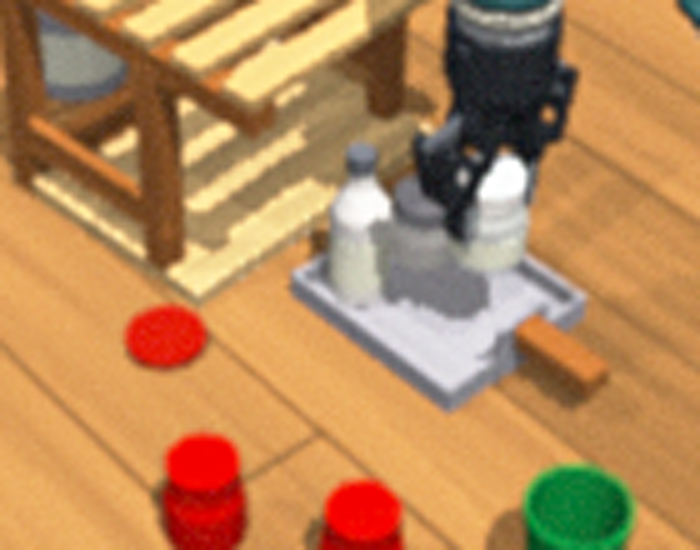

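The jar hangs upright at (495,225) over the tray's free rear half, clear of the bottle at (360,225) and the pot at (420,220). Now I'll lower it.

Call:
step_arm(commands=[{"grip": 4, "tx": 0, "ty": 0, "tz": 1, "wx": 0, "wy": 0, "wz": 0}, {"grip": 4, "tx": 0, "ty": 0, "tz": 2, "wx": 0, "wy": 0, "wz": 0}, {"grip": 4, "tx": 0, "ty": 0, "tz": 2, "wx": 0, "wy": 0, "wz": 0}, {"grip": 4, "tx": 0, "ty": 0, "tz": 1.2, "wx": 0, "wy": 0, "wz": 0}, {"grip": 4, "tx": 0, "ty": 0, "tz": 0.6, "wx": 0, "wy": 0, "wz": 0}])

```text
t: 7.15
eef_pos: [0.5097, 0.1188, 0.0348]
tool_rot: [0.691, 0.722, -0.001, -0.001]
force: [0.1, -0.2, -1.3]
opening: 0.0513
grasp_force: 63.0
```

Call:
step_arm(commands=[{"grip": 4, "tx": 0, "ty": 0, "tz": 0.1, "wx": 0, "wy": 0, "wz": 0}, {"grip": 4, "tx": 0, "ty": 0, "tz": 0.1, "wx": 0, "wy": 0, "wz": 0}, {"grip": 4, "tx": 0, "ty": 0, "tz": 0.1, "wx": 0, "wy": 0, "wz": 0}, {"grip": 4, "tx": 0, "ty": 0, "tz": 0, "wx": 0, "wy": 0, "wz": 0}, {"grip": 4, "tx": 0, "ty": 0, "tz": 0, "wx": 0, "wy": 0, "wz": 0}])

```text
t: 7.65
eef_pos: [0.5106, 0.1189, 0.0337]
tool_rot: [0.692, 0.722, 0.0, 0.0]
force: [-0.3, -0.5, -2.5]
opening: 0.051
grasp_force: 63.0
```

Call:
step_arm(commands=[{"grip": 4, "tx": 0, "ty": 0, "tz": 0.1, "wx": 0, "wy": 0, "wz": 0}, {"grip": 4, "tx": 0, "ty": 0, "tz": 0.1, "wx": 0, "wy": 0, "wz": 0}, {"grip": 4, "tx": 0, "ty": 0, "tz": 0.1, "wx": 0, "wy": 0, "wz": 0}, {"grip": 4, "tx": 0, "ty": 0, "tz": 0, "wx": 0, "wy": 0, "wz": 0}, {"grip": 4, "tx": 0, "ty": 0, "tz": 0, "wx": 0, "wy": 0, "wz": 0}])

```text
t: 8.15
eef_pos: [0.5103, 0.1189, 0.0303]
tool_rot: [0.691, 0.722, -0.0, 0.0]
force: [-0.3, 0.1, -1.2]
opening: 0.0509
grasp_force: 63.1
```

Call:
step_arm(commands=[{"grip": 4, "tx": 0, "ty": 0, "tz": 0.1, "wx": 0, "wy": 0, "wz": 0}, {"grip": 4, "tx": 0, "ty": 0, "tz": 0.1, "wx": 0, "wy": 0, "wz": 0}, {"grip": 4, "tx": 0, "ty": 0, "tz": 0, "wx": 0, "wy": 0, "wz": 0}, {"grip": 4, "tx": 0, "ty": 0, "tz": 0, "wx": 0, "wy": 0, "wz": 0}, {"grip": 4, "tx": 0, "ty": 0, "tz": 0, "wx": 0, "wy": 0, "wz": 0}])

```text
t: 8.65
eef_pos: [0.5103, 0.1188, 0.0302]
tool_rot: [0.691, 0.722, -0.0, 0.001]
force: [-3.4, -1.0, 17.6]
opening: 0.0515
grasp_force: 65.1
```

Call:
step_arm(commands=[{"grip": 4, "tx": 0, "ty": 0, "tz": -0.1, "wx": 0, "wy": 0, "wz": 0}, {"grip": 4, "tx": 0, "ty": 0, "tz": -0.05, "wx": 0, "wy": 0, "wz": 0}, {"grip": 6.5, "tx": 0, "ty": 0, "tz": 0, "wx": 0, "wy": 0, "wz": 0}, {"grip": 7, "tx": 0, "ty": 0, "tz": 0, "wx": 0, "wy": 0, "wz": 0}, {"grip": 7.5, "tx": 0, "ty": 0, "tz": 0, "wx": 0, "wy": 0, "wz": 0}])

```text
t: 9.15
eef_pos: [0.5104, 0.1189, 0.0295]
tool_rot: [0.692, 0.722, 0.0, -0.0]
force: [0.7, -0.1, -0.5]
opening: 0.0751
grasp_force: 0.0
```

Call:
step_arm(commands=[{"grip": 7.5, "tx": 0, "ty": 0, "tz": 0, "wx": 0, "wy": 0, "wz": 0}, {"grip": 7.5, "tx": 0, "ty": 0, "tz": 0, "wx": 0, "wy": 0, "wz": 0}, {"grip": 7.5, "tx": 0, "ty": 0, "tz": -1, "wx": 0, "wy": 0, "wz": 0}, {"grip": 7.5, "tx": 0, "ty": 0, "tz": -2, "wx": 0, "wy": 0, "wz": 0}, {"grip": 7.5, "tx": 0, "ty": 0, "tz": -3, "wx": 0, "wy": 0, "wz": 0}])

```text
t: 9.65
eef_pos: [0.5093, 0.1186, 0.0899]
tool_rot: [0.691, 0.723, -0.001, -0.001]
force: [-0.0, 0.3, 1.0]
opening: 0.0753
grasp_force: 0.0
```

Call:
step_arm(commands=[{"grip": 7.5, "tx": 0, "ty": 0, "tz": -4, "wx": 0, "wy": 0, "wz": 0}, {"grip": 7.5, "tx": 0, "ty": 0, "tz": -4, "wx": 0, "wy": 0, "wz": 0}, {"grip": 7.5, "tx": 2, "ty": 0, "tz": -3, "wx": 0, "wy": 0, "wz": 0}, {"grip": 7.5, "tx": 4.5, "ty": 0, "tz": 0, "wx": 0, "wy": 0, "wz": 0}, {"grip": 7.5, "tx": 4.5, "ty": 0, "tz": 0, "wx": 0, "wy": 0, "wz": 0}])

```text
t: 10.15
eef_pos: [0.5066, 0.2288, 0.202]
tool_rot: [0.693, 0.721, 0.001, 0.001]
force: [1.0, 0.3, 0.3]
opening: 0.075
grasp_force: 0.0
```

Call:
step_arm(commands=[{"grip": 7, "tx": 4.5, "ty": 0, "tz": 0, "wx": 0, "wy": 0, "wz": 0}, {"grip": 6, "tx": 0, "ty": 0, "tz": 0, "wx": 0, "wy": -7.5, "wz": 0}, {"grip": 6, "tx": 0, "ty": 0, "tz": 0, "wx": 0, "wy": -7.5, "wz": 0}, {"grip": 6, "tx": 0, "ty": 0, "tz": 0, "wx": 0, "wy": -7.5, "wz": 0}, {"grip": 6, "tx": 0, "ty": 0, "tz": 0, "wx": 0, "wy": -7.5, "wz": 0}])

```text
t: 10.65
eef_pos: [0.5036, 0.2745, 0.2014]
tool_rot: [0.668, 0.697, -0.18, 0.189]
force: [0.8, 0.1, 0.8]
opening: 0.06
grasp_force: 0.0
```

Call:
step_arm(commands=[{"grip": 6, "tx": 0, "ty": 0, "tz": 0, "wx": 0, "wy": -7, "wz": 0}, {"grip": 6, "tx": 0, "ty": 0, "tz": 0, "wx": 0, "wy": 0, "wz": 0}, {"grip": 6, "tx": 0, "ty": 0, "tz": 0, "wx": 0, "wy": 0, "wz": 0}, {"grip": 6, "tx": 0, "ty": 0, "tz": 0, "wx": 0, "wy": 0, "wz": 0}, {"grip": 6, "tx": 0, "ty": 0, "tz": 0, "wx": 0, "wy": 0, "wz": 0}])

```text
t: 11.15
eef_pos: [0.5043, 0.2718, 0.2009]
tool_rot: [0.657, 0.684, -0.219, 0.229]
force: [0.5, -1.1, -0.1]
opening: 0.06
grasp_force: 0.0
```

```bash
python3 - <<'E'
from h import *
f=grab("scene");g=grab("top"); save(f,"s2",(210,200,350,310),5); save(g,"t2",(180,150,320,260),5); s=state(); print(s["eef_pos"],s["tool_rot"],s["opening"],s["force"],s["qpos"])
Pt=cloud(g); hg=cv2.cvtColor(g["pixels"],cv2.COLOR_RGB2HSV).astype(int)
m=(hg[...,1]<45)&(hg[...,2]>90); m[:,:226]=0;m[:,262:]=0;m[:198]=0;m[245:]=0
L=[];R=[];B=[]
for u in range(233,258):
    v=np.nonzero(m[:,u])[0]; L.append(onplane(g,[u,v.min()-.5],.022)[0]);R.append(onplane(g,[u,v.max()+.5],.022)[0])
for v in list(range(207,213))+list(range(234,238)):
    u=np.nonzero(m[v])[0]; B.append(onplane(g,[u.min()-.5,v],.022)[0])
L,R,B=map(np.array,(L,R,B))
pl=np.polyfit(L[:,1],L[:,0],1);pr=np.polyfit(R[:,1],R[:,0],1);pb=np.polyfit(B[:,0],B[:,1],1)
print("tray L",pl,np.polyval(pl,.15),"R",pr,np.polyval(pr,.15),"B",pb,np.polyval(pb,.51))
m=(hg[...,1]<40)&(hg[...,2]>150)&(Pt[...,2]>.06)&(Pt[...,2]<.09)
v,u=np.nonzero(m); k=(u>230)&(u<262)&(v>200)&(v<240); 
if k.any(): print("jar",k.sum(),onplane(g,[u[k].mean(),v[k].mean()],.074))
E
```

```text
[0.50413986 0.27226115 0.20064416] [ 0.65677999  0.68422428 -0.21911826  0.22905105] 0.059811480808574985 [ 0.17810023  0.22813945 -0.16863641] [-0.55774356  0.65935554 -0.38169899  1.78067221  0.63606481  1.35865582
 -1.22406674]
tray L [-0.0490809   0.58806503] 0.580702898795306 R [-0.04651636  0.44777859] 0.440801138939527 B [0.05725839 0.12871228] 0.15791406009725625
jar 176 [[0.50811947 0.1034925  0.074     ]]
```

View pics/s2.png

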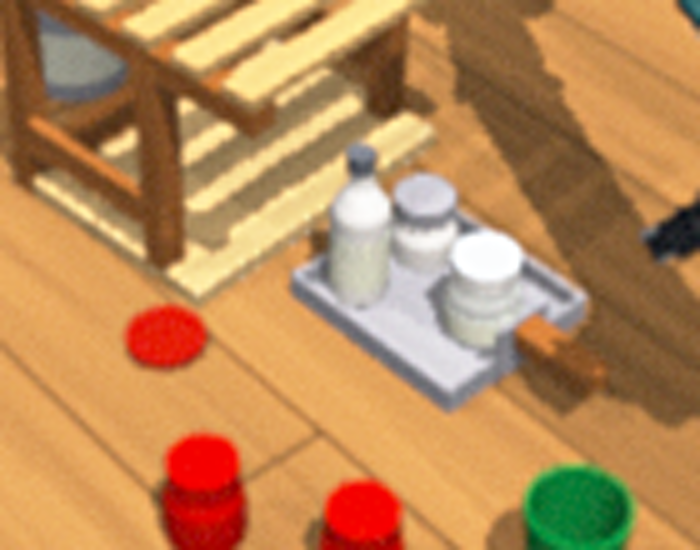

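The jar stands upright at (483,290) in the rear half of the tray and the tray hasn't moved. The handle is at (570,350), free for the leaned tool.

```bash
cat >> h.py <<'E'
from scipy.spatial.transform import Rotation as Ro
def to(target,R=None):
    s=state(); r=Ro.from_quat(s["tool_rot"]); d=r.inv().apply(np.array(target)-s["eef_pos"])*100
    print("d tool cm",d.round(2),"zaxis",r.as_matrix()[:,2].round(3),"xaxis",r.as_matrix()[:,0].round(3))
E
python3 -c "
from h import *
to([.5085,.193,.0248]); s=state(); print(s['eef_pos'])"
```

```text
d tool cm [ 4.23  0.09 18.82] zaxis [ 0.026 -0.601 -0.799] xaxis [-0.032  0.798 -0.601]
[0.50413986 0.27226115 0.20064416]
```

Call:
step_arm(commands=[{"grip": 6, "tx": 1.4, "ty": 0, "tz": 2, "wx": 0, "wy": 0, "wz": 0}, {"grip": 6, "tx": 1.4, "ty": 0, "tz": 3, "wx": 0, "wy": 0, "wz": 0}, {"grip": 6, "tx": 1.4, "ty": 0, "tz": 3, "wx": 0, "wy": 0, "wz": 0}, {"grip": 6, "tx": 0, "ty": 0.1, "tz": 3, "wx": 0, "wy": 0, "wz": 0}, {"grip": 6, "tx": 0, "ty": 0, "tz": 2, "wx": 0, "wy": 0, "wz": 0}])

```text
t: 11.75
eef_pos: [0.5064, 0.2268, 0.0695]
tool_rot: [0.656, 0.684, -0.221, 0.229]
force: [0.2, 0.5, -0.3]
opening: 0.0599
grasp_force: 0.0
```

Call:
step_arm(commands=[{"grip": 6, "tx": 0, "ty": 0, "tz": 2, "wx": 0, "wy": 0, "wz": 0}, {"grip": 6, "tx": 0, "ty": 0, "tz": 2, "wx": 0, "wy": 0, "wz": 0}, {"grip": 6, "tx": 0, "ty": 0, "tz": 1.2, "wx": 0, "wy": 0, "wz": 0}, {"grip": 6, "tx": 0, "ty": 0, "tz": 0.6, "wx": 0, "wy": 0, "wz": 0}, {"grip": 6, "tx": 0, "ty": 0, "tz": 0, "wx": 0, "wy": 0, "wz": 0}])

```text
t: 12.25
eef_pos: [0.5081, 0.1936, 0.0243]
tool_rot: [0.656, 0.685, -0.22, 0.229]
force: [0.0, -0.5, 0.3]
opening: 0.0601
grasp_force: 0.0
```

```bash
python3 -c "
from h import *
to([.5085,.193,.0248]); s=state(); print(s['eef_pos'],s['force'])"
```

```text
d tool cm [-0.08  0.04 -0.  ] zaxis [ 0.025 -0.602 -0.798] xaxis [-0.034  0.798 -0.602]
[0.50807791 0.19358537 0.02428976] [ 0.02483175 -0.4980215   0.30988631]
```

Call:
step_arm(commands=[{"grip": 4, "tx": 0, "ty": 0, "tz": 0, "wx": 0, "wy": 0, "wz": 0}, {"grip": 3, "tx": 0, "ty": 0, "tz": 0, "wx": 0, "wy": 0, "wz": 0}, {"grip": 2.5, "tx": 0, "ty": 0, "tz": 0, "wx": 0, "wy": 0, "wz": 0}, {"grip": 1.5, "tx": 0, "ty": 0, "tz": 0, "wx": 0, "wy": 0, "wz": 0}, {"grip": 1, "tx": 0, "ty": 0, "tz": 0, "wx": 0, "wy": 0, "wz": 0}])

```text
t: 12.75
eef_pos: [0.5097, 0.1959, 0.0253]
tool_rot: [0.655, 0.686, -0.217, 0.23]
force: [2.2, 2.8, 5.4]
opening: 0.0232
grasp_force: 59.9
```

Call:
step_arm(commands=[{"grip": 1, "tx": 0, "ty": 0, "tz": 0, "wx": 0, "wy": 0, "wz": 0}, {"grip": 1, "tx": 0, "ty": 0, "tz": 0, "wx": 0, "wy": 0, "wz": 0}, {"grip": 1, "tx": 0, "ty": 0, "tz": 0, "wx": 0, "wy": 0, "wz": 0}, {"grip": 1, "tx": 0, "ty": 0, "tz": 0, "wx": 0, "wy": 0, "wz": 0}, {"grip": 1, "tx": 0, "ty": 0, "tz": 0, "wx": 0, "wy": 0, "wz": 0}])

```text
t: 13.25
eef_pos: [0.5097, 0.1958, 0.0253]
tool_rot: [0.655, 0.686, -0.217, 0.23]
force: [3.2, 2.8, 7.4]
opening: 0.023
grasp_force: 59.9
```

Call:
step_arm(commands=[{"grip": 1, "tx": 0.13, "ty": 0, "tz": 0.05, "wx": 0, "wy": -1.7, "wz": 0}, {"grip": 1, "tx": 0.13, "ty": 0, "tz": 0.05, "wx": 0, "wy": -1.7, "wz": 0}, {"grip": 1, "tx": 0.13, "ty": 0, "tz": 0.05, "wx": 0, "wy": -1.7, "wz": 0}, {"grip": 1, "tx": 0.13, "ty": 0, "tz": 0.05, "wx": 0, "wy": -1.7, "wz": 0}, {"grip": 1, "tx": 0.13, "ty": 0, "tz": 0.05, "wx": 0, "wy": -1.7, "wz": 0}])

```text
t: 13.75
eef_pos: [0.5096, 0.1988, 0.0194]
tool_rot: [0.637, 0.666, -0.266, 0.281]
force: [3.0, 3.1, 6.4]
opening: 0.0231
grasp_force: 60.1
```

```bash
python3 - <<'E'
from h import *
f=grab("scene"); save(f,"s3",(210,200,350,310),5); s=state(); print(s["eef_pos"],s["force"],s["torque"],Ro.from_quat(s["tool_rot"]).as_matrix().round(3))
E
```

```text
[0.5095279  0.19891606 0.01908205] [ 3.93108213  2.99768495 12.56969843] [-0.45002449 -0.7164482   0.7794113 ] [[-0.031  0.999  0.036]
 [ 0.698  0.047 -0.715]
 [-0.716  0.003 -0.698]]
```

View pics/s3.png

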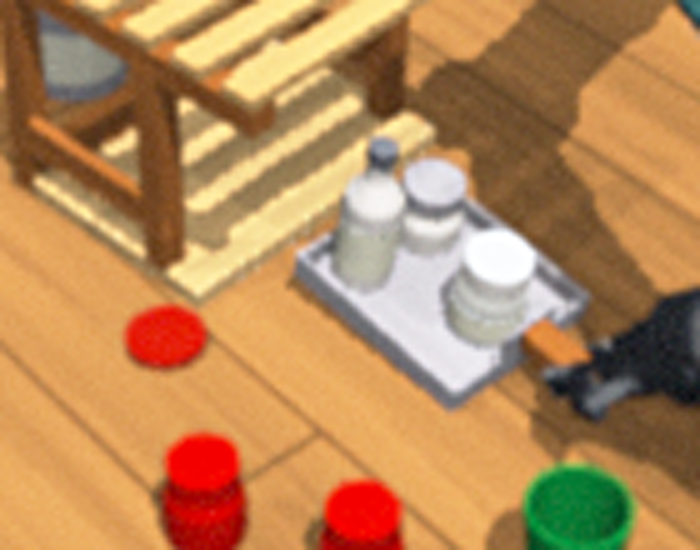

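The tray is tilted: its front-left corner rim rose from (297,275) to (300,250), about 20 mm, its contents are standing and the back edge is on the bench. Now I'll slide forward, stopping short of the step to check the height.

Call:
step_arm(commands=[{"grip": 1, "tx": -0.26, "ty": -0.08, "tz": 0.27, "wx": -0.12, "wy": 0, "wz": -0.12}, {"grip": 1, "tx": -0.53, "ty": -0.17, "tz": 0.54, "wx": -0.25, "wy": 0, "wz": -0.24}, {"grip": 1, "tx": -0.53, "ty": -0.17, "tz": 0.54, "wx": -0.25, "wy": 0, "wz": -0.24}, {"grip": 1, "tx": -0.53, "ty": -0.17, "tz": 0.54, "wx": -0.25, "wy": 0, "wz": -0.24}, {"grip": 1, "tx": -0.26, "ty": -0.08, "tz": 0.27, "wx": -0.12, "wy": 0, "wz": -0.12}])

```text
t: 14.3
eef_pos: [0.5052, 0.1768, 0.0197]
tool_rot: [0.63, 0.677, -0.256, 0.281]
force: [1.8, 17.5, 18.3]
opening: 0.023
grasp_force: 62.5
```

```bash
python3 - <<'E'
from h import *
f=grab("scene"); s=state(); print(s["eef_pos"],s["force"],Ro.from_quat(s["tool_rot"]).as_matrix().round(3))
P=cloud(f); h=cv2.cvtColor(f["pixels"],cv2.COLOR_RGB2HSV).astype(int)
# left wall outer face/rim: greyish points near x .55-.6
m=(h[...,1]<60)&(P[...,0]>.54)&(P[...,0]<.62)&(P[...,1]>-.06)&(P[...,1]<.15)&(P[...,2]<.06)
q=P[m]
for a in np.arange(-.06,.15,.015):
    k=q[(q[:,1]>=a)&(q[:,1]<a+.015)]; k=k[k[:,0]>np.max(k[:,0])-.02] if len(k) else k
    if len(k): print(round(a,3),len(k),"xmax",k[:,0].max().round(3),"zmin/max",k[:,2].min().round(3),np.percentile(k[:,2],90).round(3))
print("front row ymin",q[:,1].min())
save(f,"s4",(210,200,350,310),5)
E
```

```text
[0.5050603  0.17592602 0.01980764] [ 1.00287968 15.00755627 16.32932759] [[-0.048  0.997  0.058]
 [ 0.708  0.075 -0.702]
 [-0.705  0.007 -0.709]]
-0.045 1 xmax 0.557 zmin/max 0.018 0.018
-0.015 20 xmax 0.591 zmin/max 0.022 0.042
0.0 17 xmax 0.592 zmin/max 0.024 0.041
0.015 26 xmax 0.591 zmin/max 0.018 0.053
0.03 20 xmax 0.589 zmin/max 0.018 0.049
0.045 19 xmax 0.588 zmin/max 0.015 0.035
0.06 18 xmax 0.587 zmin/max 0.013 0.033
0.075 16 xmax 0.586 zmin/max 0.01 0.03
0.09 19 xmax 0.584 zmin/max 0.009 0.028
0.105 19 xmax 0.584 zmin/max 0.006 0.027
0.12 21 xmax 0.582 zmin/max 0.003 0.027
0.135 24 xmax 0.581 zmin/max 0.005 0.023
front row ymin -0.03474714123671606
```

View pics/s4.png

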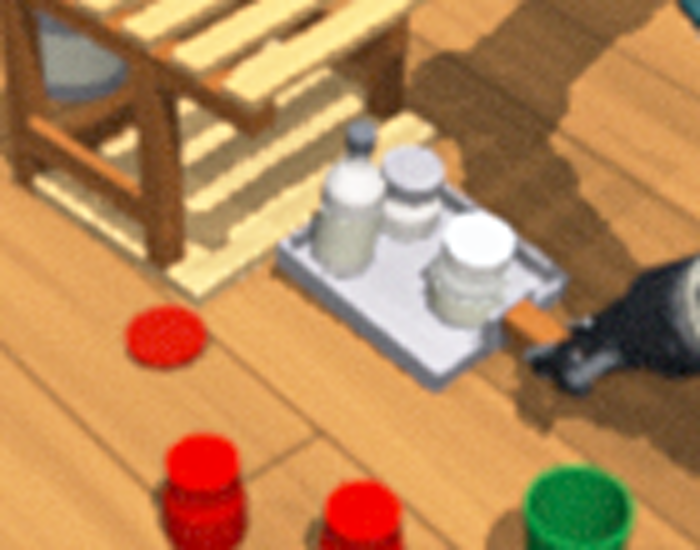

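The front bottom edge is at about 21 mm (rim 42 mm), above the 16 mm step, with the left-front corner at (283,245) and everything standing. I'll add a little more tilt, then go over the step.

Call:
step_arm(commands=[{"grip": 1, "tx": 0.09, "ty": 0, "tz": 0.04, "wx": 0, "wy": -1.2, "wz": 0}, {"grip": 1, "tx": -0.42, "ty": -0.15, "tz": 0.42, "wx": -0.2, "wy": 0, "wz": -0.2}, {"grip": 1, "tx": -0.42, "ty": -0.15, "tz": 0.42, "wx": -0.2, "wy": 0, "wz": -0.2}, {"grip": 1, "tx": -0.42, "ty": -0.15, "tz": 0.42, "wx": -0.2, "wy": 0, "wz": -0.2}, {"grip": 1, "tx": -0.42, "ty": -0.15, "tz": 0.42, "wx": -0.2, "wy": 0, "wz": -0.2}])

```text
t: 14.85
eef_pos: [0.5012, 0.1532, 0.019]
tool_rot: [0.62, 0.68, -0.26, 0.291]
force: [0.8, 15.9, 15.9]
opening: 0.023
grasp_force: 62.3
```

Call:
step_arm(commands=[{"grip": 1, "tx": -0.42, "ty": -0.15, "tz": 0.42, "wx": -0.2, "wy": 0, "wz": -0.2}, {"grip": 1, "tx": -0.42, "ty": -0.15, "tz": 0.42, "wx": -0.2, "wy": 0, "wz": -0.2}, {"grip": 1, "tx": -0.42, "ty": -0.15, "tz": 0.42, "wx": -0.2, "wy": 0, "wz": -0.2}, {"grip": 1, "tx": -0.42, "ty": -0.15, "tz": 0.42, "wx": -0.2, "wy": 0, "wz": -0.2}, {"grip": 1, "tx": 0, "ty": 0, "tz": 0, "wx": 0, "wy": 0, "wz": 0}])

```text
t: 15.35
eef_pos: [0.4968, 0.1256, 0.019]
tool_rot: [0.613, 0.686, -0.26, 0.294]
force: [1.8, 10.4, 11.2]
opening: 0.023
grasp_force: 61.2
```

```bash
cat > m.py <<'E'
from h import *
f=grab("scene"); s=state(); print(s["eef_pos"],s["force"],Ro.from_quat(s["tool_rot"]).as_matrix().round(3))
P=cloud(f); h=cv2.cvtColor(f["pixels"],cv2.COLOR_RGB2HSV).astype(int)
m=(h[...,1]<60)&(P[...,0]>.53)&(P[...,0]<.62)&(P[...,1]>-.25)&(P[...,1]<.15)&(P[...,2]<.06)
q=P[m]
for a in np.arange(-.25,.15,.015):
    k=q[(q[:,1]>=a)&(q[:,1]<a+.015)]; k=k[k[:,0]>np.max(k[:,0])-.02] if len(k) else k
    if len(k)>2: print(round(a,3),len(k),"xmax",k[:,0].max().round(3),"zmin/max",k[:,2].min().round(3),np.percentile(k[:,2],90).round(3),"y",k[:,1].min().round(3),k[:,1].max().round(3))
E
python3 m.py
```

```text
[0.49682726 0.12567245 0.01895218] [ 0.727382   11.24967483 10.4992427 ] [[-0.075  0.994  0.084]
 [ 0.688  0.113 -0.717]
 [-0.721  0.004 -0.692]]
-0.07 10 xmax 0.59 zmin/max 0.025 0.046 y -0.065 -0.055
-0.055 19 xmax 0.59 zmin/max 0.024 0.045 y -0.055 -0.041
-0.04 22 xmax 0.59 zmin/max 0.02 0.049 y -0.04 -0.026
-0.025 21 xmax 0.587 zmin/max 0.019 0.045 y -0.024 -0.01
-0.01 17 xmax 0.584 zmin/max 0.017 0.039 y -0.008 0.005
0.005 16 xmax 0.584 zmin/max 0.016 0.034 y 0.006 0.02
0.02 18 xmax 0.582 zmin/max 0.01 0.033 y 0.021 0.034
0.035 18 xmax 0.579 zmin/max 0.013 0.031 y 0.036 0.049
0.05 16 xmax 0.579 zmin/max 0.009 0.03 y 0.051 0.064
0.065 17 xmax 0.577 zmin/max 0.007 0.028 y 0.066 0.078
0.08 21 xmax 0.576 zmin/max 0.006 0.026 y 0.081 0.095
0.095 12 xmax 0.573 zmin/max 0.005 0.024 y 0.095 0.1
```

Call:
step_arm(commands=[{"grip": 1, "tx": -0.04, "ty": 0, "tz": -0.015, "wx": 0, "wy": 0.5, "wz": 0}, {"grip": 1, "tx": -0.04, "ty": 0, "tz": -0.015, "wx": 0, "wy": 0.5, "wz": 0}, {"grip": 1, "tx": -0.04, "ty": 0, "tz": -0.015, "wx": 0, "wy": 0.5, "wz": 0}, {"grip": 1, "tx": -0.04, "ty": 0, "tz": -0.015, "wx": 0, "wy": 0.5, "wz": 0}, {"grip": 1, "tx": -0.04, "ty": 0, "tz": -0.015, "wx": 0, "wy": 0.5, "wz": 0}])

```text
t: 15.9
eef_pos: [0.4968, 0.1248, 0.0204]
tool_rot: [0.619, 0.692, -0.246, 0.278]
force: [2.0, 8.6, 4.0]
opening: 0.0227
grasp_force: 60.3
```

Call:
step_arm(commands=[{"grip": 1, "tx": 0, "ty": 0, "tz": 0, "wx": 0, "wy": 0, "wz": 0}, {"grip": 1, "tx": 0, "ty": 0, "tz": 0, "wx": 0, "wy": 0, "wz": 0}, {"grip": 1, "tx": 0, "ty": 0, "tz": 0, "wx": 0, "wy": 0, "wz": 0}, {"grip": 1, "tx": 0, "ty": 0, "tz": 0, "wx": 0, "wy": 0, "wz": 0}, {"grip": 1, "tx": 0, "ty": 0, "tz": 0, "wx": 0, "wy": 0, "wz": 0}])

```text
t: 16.4
eef_pos: [0.4965, 0.1236, 0.0203]
tool_rot: [0.619, 0.692, -0.247, 0.279]
force: [1.8, 8.9, 6.3]
opening: 0.0229
grasp_force: 60.4
```

```bash
python3 m.py
```

```text
[0.49650816 0.12361066 0.0203519 ] [1.28016135 8.96141593 5.05175332] [[-0.079  0.994  0.079]
 [ 0.718  0.112 -0.687]
 [-0.692  0.003 -0.722]]
-0.07 12 xmax 0.592 zmin/max 0.023 0.041 y -0.062 -0.055
-0.055 14 xmax 0.591 zmin/max 0.023 0.039 y -0.055 -0.041
-0.04 33 xmax 0.588 zmin/max 0.019 0.049 y -0.04 -0.026
-0.025 18 xmax 0.589 zmin/max 0.018 0.037 y -0.024 -0.011
-0.01 16 xmax 0.585 zmin/max 0.013 0.035 y -0.01 0.005
0.005 18 xmax 0.584 zmin/max 0.014 0.033 y 0.006 0.02
0.02 17 xmax 0.581 zmin/max 0.007 0.03 y 0.022 0.035
0.035 16 xmax 0.579 zmin/max 0.007 0.029 y 0.036 0.049
0.05 18 xmax 0.578 zmin/max 0.005 0.028 y 0.051 0.065
0.065 17 xmax 0.575 zmin/max 0.005 0.026 y 0.068 0.078
0.08 24 xmax 0.573 zmin/max 0.003 0.024 y 0.08 0.095
0.095 4 xmax 0.571 zmin/max 0.018 0.025 y 0.095 0.099
```

Call:
step_arm(commands=[{"grip": 1, "tx": -0.04, "ty": 0, "tz": -0.015, "wx": 0, "wy": 0.5, "wz": 0}, {"grip": 1, "tx": -0.04, "ty": 0, "tz": -0.015, "wx": 0, "wy": 0.5, "wz": 0}, {"grip": 1, "tx": -0.04, "ty": 0, "tz": -0.015, "wx": 0, "wy": 0.5, "wz": 0}, {"grip": 1, "tx": -0.04, "ty": 0, "tz": -0.015, "wx": 0, "wy": 0.5, "wz": 0}, {"grip": 1, "tx": 0, "ty": 0, "tz": 0, "wx": 0, "wy": 0, "wz": 0}])

```text
t: 16.95
eef_pos: [0.4961, 0.1223, 0.0216]
tool_rot: [0.623, 0.697, -0.237, 0.266]
force: [1.0, 8.7, 2.2]
opening: 0.0231
grasp_force: 59.6
```

Call:
step_arm(commands=[{"grip": 1, "tx": 0, "ty": 0, "tz": 0, "wx": 0, "wy": 0, "wz": 0}, {"grip": 1, "tx": 0, "ty": 0, "tz": 0, "wx": 0, "wy": 0, "wz": 0}, {"grip": 1, "tx": 0, "ty": 0, "tz": 0, "wx": 0, "wy": 0, "wz": 0}, {"grip": 1, "tx": 0, "ty": 0, "tz": 0, "wx": 0, "wy": 0, "wz": 0}, {"grip": 1, "tx": 0, "ty": 0, "tz": 0, "wx": 0, "wy": 0, "wz": 0}])

```text
t: 17.45
eef_pos: [0.4961, 0.1223, 0.0214]
tool_rot: [0.622, 0.697, -0.237, 0.266]
force: [1.7, 7.8, 2.3]
opening: 0.0232
grasp_force: 59.6
```

```bash
python3 m.py; python3 -c "
from h import *
save(load('scene'),'s5',(210,200,350,310),5)"
```

```text
[0.49608825 0.12233612 0.0214458 ] [1.48651814 7.97141568 2.55555764] [[-0.083  0.994  0.076]
 [ 0.741  0.112 -0.662]
 [-0.666  0.001 -0.746]]
-0.07 16 xmax 0.591 zmin/max 0.027 0.044 y -0.063 -0.055
-0.055 12 xmax 0.591 zmin/max 0.018 0.04 y -0.054 -0.042
-0.04 37 xmax 0.588 zmin/max 0.015 0.052 y -0.04 -0.025
-0.025 18 xmax 0.585 zmin/max 0.016 0.048 y -0.025 -0.01
-0.01 17 xmax 0.585 zmin/max 0.009 0.036 y -0.01 0.005
0.005 16 xmax 0.582 zmin/max 0.015 0.033 y 0.005 0.02
0.02 18 xmax 0.581 zmin/max 0.015 0.032 y 0.02 0.035
0.035 18 xmax 0.579 zmin/max 0.009 0.03 y 0.036 0.05
0.05 18 xmax 0.577 zmin/max 0.008 0.03 y 0.053 0.064
0.065 15 xmax 0.576 zmin/max 0.009 0.027 y 0.068 0.078
0.08 29 xmax 0.573 zmin/max 0.004 0.024 y 0.08 0.094
```

View pics/s5.png

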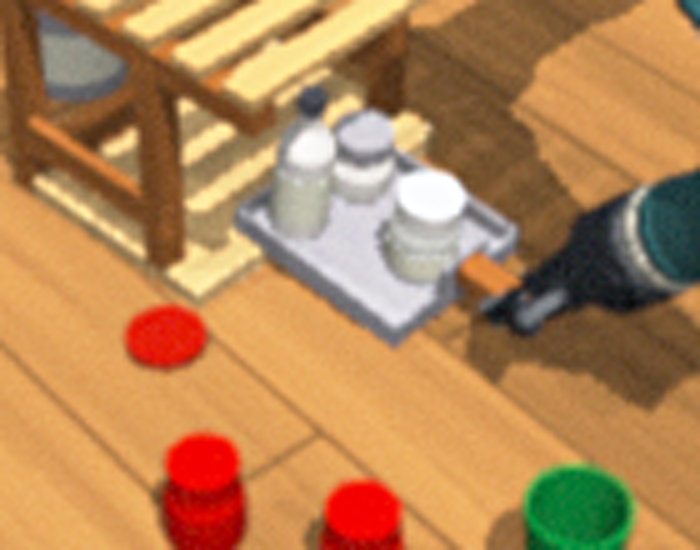

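The front edge bears on the board: the tray's tilt stayed at about 0.12 rad while the tool turned. Its left-front corner at (240,220) is past the board edge, its back corner at (395,340) is on the bench, and everything is upright. It rests stably, so I'll re-grip with more lean for the rack.

Call:
step_arm(commands=[{"grip": 2.5, "tx": 0, "ty": 0, "tz": 0, "wx": 0, "wy": 0, "wz": 0}, {"grip": 3.5, "tx": 0, "ty": 0, "tz": 0, "wx": 0, "wy": 0, "wz": 0}, {"grip": 4, "tx": 0, "ty": 0, "tz": 0, "wx": 0, "wy": 0, "wz": 0}, {"grip": 4, "tx": 0, "ty": 0, "tz": 0, "wx": 0, "wy": -4, "wz": 0}, {"grip": 4, "tx": 0, "ty": 0, "tz": 0, "wx": 0, "wy": -4, "wz": 0}])

```text
t: 18.0
eef_pos: [0.4944, 0.1154, 0.0229]
tool_rot: [0.605, 0.672, -0.286, 0.316]
force: [-0.2, 0.7, 0.6]
opening: 0.0399
grasp_force: 0.0
```

Call:
step_arm(commands=[{"grip": 4, "tx": 0, "ty": 0, "tz": 0, "wx": 0, "wy": 0, "wz": 0}, {"grip": 4, "tx": 0, "ty": 0, "tz": 0, "wx": 0, "wy": 0, "wz": 0}, {"grip": 4, "tx": 0, "ty": 0, "tz": 0, "wx": 0, "wy": 0, "wz": 0}, {"grip": 4, "tx": 0, "ty": 0, "tz": 0, "wx": 0, "wy": 0, "wz": 0}, {"grip": 4, "tx": 0, "ty": 0, "tz": 0, "wx": 0, "wy": 0, "wz": 0}])

```text
t: 18.5
eef_pos: [0.4951, 0.1168, 0.0226]
tool_rot: [0.605, 0.673, -0.284, 0.315]
force: [0.7, 0.1, 0.6]
opening: 0.0398
grasp_force: 0.0
```

```bash
python3 m.py; python3 - <<'E'
from h import *
g=grab("top");s=state();print(s["qpos"].round(2))
hg=cv2.cvtColor(g["pixels"],cv2.COLOR_RGB2HSV).astype(int)
m=(hg[...,1]>120)&(hg[...,0]<14)&(hg[...,2]>90); m[:,:225]=0;m[:,248:]=0;m[:215]=0;m[235:]=0
v,u=np.nonzero(m);q=onplane(g,np.c_[u,v],.045)
print("handle",len(u),q.min(0),q.max(0))
E
```

```text
[0.49513465 0.11692371 0.02255804] [ 0.23141303 -0.56748329  0.37817438] [[-0.068  0.994  0.081]
 [ 0.637  0.106 -0.764]
 [-0.768 -0.001 -0.64 ]]
-0.07 17 xmax 0.588 zmin/max 0.022 0.042 y -0.064 -0.056
-0.055 17 xmax 0.59 zmin/max 0.019 0.043 y -0.054 -0.04
-0.04 29 xmax 0.587 zmin/max 0.019 0.052 y -0.04 -0.026
-0.025 18 xmax 0.586 zmin/max 0.014 0.043 y -0.025 -0.011
-0.01 20 xmax 0.584 zmin/max 0.011 0.033 y -0.01 0.004
0.005 16 xmax 0.583 zmin/max 0.011 0.034 y 0.005 0.019
0.02 17 xmax 0.581 zmin/max 0.011 0.031 y 0.02 0.034
0.035 18 xmax 0.579 zmin/max 0.007 0.03 y 0.036 0.049
0.05 18 xmax 0.579 zmin/max 0.005 0.028 y 0.05 0.063
0.065 16 xmax 0.574 zmin/max 0.005 0.023 y 0.065 0.078
0.08 25 xmax 0.573 zmin/max 0.004 0.024 y 0.08 0.095
[-0.58  0.92 -0.2   2.02  0.94  1.12 -1.47]
handle 98 [0.46627403 0.09226625 0.045     ] [0.52082696 0.16859836 0.045     ]
```

Call:
step_arm(commands=[{"grip": 3, "tx": 0, "ty": 0, "tz": 0, "wx": 0, "wy": 0, "wz": 0}, {"grip": 2, "tx": 0, "ty": 0, "tz": 0, "wx": 0, "wy": 0, "wz": 0}, {"grip": 1, "tx": 0, "ty": 0, "tz": 0, "wx": 0, "wy": 0, "wz": 0}, {"grip": 1, "tx": 0, "ty": 0, "tz": 0, "wx": 0, "wy": 0, "wz": 0}, {"grip": 1, "tx": 0, "ty": 0, "tz": 0, "wx": 0, "wy": 0, "wz": 0}])

```text
t: 19.1
eef_pos: [0.4957, 0.1177, 0.0224]
tool_rot: [0.605, 0.674, -0.283, 0.316]
force: [2.0, 1.4, 2.5]
opening: 0.0229
grasp_force: 59.1
```

```bash
python3 - <<'E'
from h import *
s=state(); p=s["eef_pos"]; print(p,s["force"],s["opening"],s["grasp_force"])
# level: rotate about board-edge pivot
th=.122; piv=np.array([.514,-.047,.016]); ax=np.array([.994,.109,0])
R=Ro.from_rotvec(ax*th); t=piv+R.apply(p-piv); print("level tcp",t); to(t)
# home
to(t+.147*np.array([.109,-.994,0]))
E
```

```text
[0.49568579 0.11768475 0.02243563] [2.04847754 1.38612862 2.54723527] 0.022932285076943015 59.107298254966736
level tcp [0.4959054  0.11568208 0.04255223]
d tool cm [-1.67  0.   -1.13] zaxis [ 0.083 -0.764 -0.64 ] xaxis [-0.069  0.636 -0.768]
d tool cm [-1.108e+01  1.000e-02  1.016e+01] zaxis [ 0.083 -0.764 -0.64 ] xaxis [-0.069  0.636 -0.768]
```

Call:
step_arm(commands=[{"grip": 1, "tx": -0.34, "ty": 0, "tz": -0.27, "wx": 0, "wy": 1.4, "wz": 0}, {"grip": 1, "tx": -0.34, "ty": 0, "tz": -0.27, "wx": 0, "wy": 1.4, "wz": 0}, {"grip": 1, "tx": -0.34, "ty": 0, "tz": -0.27, "wx": 0, "wy": 1.4, "wz": 0}, {"grip": 1, "tx": -0.34, "ty": 0, "tz": -0.27, "wx": 0, "wy": 1.4, "wz": 0}, {"grip": 1, "tx": -0.34, "ty": 0, "tz": -0.27, "wx": 0, "wy": 1.4, "wz": 0}])

```text
t: 19.6
eef_pos: [0.4951, 0.116, 0.0439]
tool_rot: [0.622, 0.692, -0.245, 0.272]
force: [2.1, -0.4, -3.5]
opening: 0.0233
grasp_force: 58.7
```

Call:
step_arm(commands=[{"grip": 1, "tx": 0, "ty": 0, "tz": 0, "wx": 0, "wy": 0, "wz": 0}, {"grip": 1, "tx": 0, "ty": 0, "tz": 0, "wx": 0, "wy": 0, "wz": 0}, {"grip": 1, "tx": 0, "ty": 0, "tz": 0, "wx": 0, "wy": 0, "wz": 0}, {"grip": 1, "tx": 0, "ty": 0, "tz": 0, "wx": 0, "wy": 0, "wz": 0}, {"grip": 1, "tx": 0, "ty": 0, "tz": 0, "wx": 0, "wy": 0, "wz": 0}])

```text
t: 20.1
eef_pos: [0.4947, 0.1159, 0.0434]
tool_rot: [0.621, 0.692, -0.247, 0.273]
force: [0.8, -0.8, -4.9]
opening: 0.0231
grasp_force: 58.8
```

```bash
python3 m.py
```

```text
[0.49467451 0.11592678 0.04342589] [ 0.90521449 -0.73573471 -3.78576819] [[-0.079  0.994  0.072]
 [ 0.725  0.107 -0.681]
 [-0.685 -0.002 -0.729]]
-0.07 18 xmax 0.588 zmin/max 0.023 0.039 y -0.067 -0.056
-0.055 15 xmax 0.586 zmin/max 0.018 0.038 y -0.054 -0.04
-0.04 30 xmax 0.585 zmin/max 0.018 0.051 y -0.04 -0.025
-0.025 14 xmax 0.584 zmin/max 0.017 0.037 y -0.025 -0.01
-0.01 16 xmax 0.582 zmin/max 0.02 0.04 y -0.009 0.004
0.005 16 xmax 0.58 zmin/max 0.019 0.04 y 0.006 0.019
0.02 18 xmax 0.577 zmin/max 0.017 0.04 y 0.021 0.035
0.035 16 xmax 0.578 zmin/max 0.02 0.041 y 0.036 0.05
0.05 18 xmax 0.574 zmin/max 0.016 0.038 y 0.05 0.064
0.065 18 xmax 0.572 zmin/max 0.02 0.039 y 0.066 0.08
0.08 30 xmax 0.572 zmin/max 0.018 0.039 y 0.08 0.094
```

Call:
step_arm(commands=[{"grip": 1, "tx": -0.29, "ty": 0, "tz": 0.27, "wx": 0, "wy": 0, "wz": 0}, {"grip": 1, "tx": -0.58, "ty": 0, "tz": 0.55, "wx": 0, "wy": 0, "wz": 0}, {"grip": 1, "tx": -0.58, "ty": 0, "tz": 0.55, "wx": 0, "wy": 0, "wz": 0}, {"grip": 1, "tx": -0.58, "ty": 0, "tz": 0.55, "wx": 0, "wy": 0, "wz": 0}, {"grip": 1, "tx": -0.29, "ty": 0, "tz": 0.27, "wx": 0, "wy": 0, "wz": 0}])

```text
t: 20.65
eef_pos: [0.4984, 0.0827, 0.0436]
tool_rot: [0.622, 0.691, -0.247, 0.273]
force: [0.1, 1.8, -4.8]
opening: 0.0229
grasp_force: 59.0
```

Call:
step_arm(commands=[{"grip": 1, "tx": -0.29, "ty": 0, "tz": 0.27, "wx": 0, "wy": 0, "wz": 0}, {"grip": 1, "tx": -0.58, "ty": 0, "tz": 0.55, "wx": 0, "wy": 0, "wz": 0}, {"grip": 1, "tx": -0.58, "ty": 0, "tz": 0.55, "wx": 0, "wy": 0, "wz": 0}, {"grip": 1, "tx": -0.58, "ty": 0, "tz": 0.55, "wx": 0, "wy": 0, "wz": 0}, {"grip": 1, "tx": -0.29, "ty": 0, "tz": 0.27, "wx": 0, "wy": 0, "wz": 0}])

```text
t: 21.15
eef_pos: [0.5019, 0.0508, 0.0437]
tool_rot: [0.621, 0.691, -0.247, 0.274]
force: [0.1, 1.3, -4.7]
opening: 0.0234
grasp_force: 58.9
```

```bash
python3 m.py
```

```text
[0.50182317 0.05012871 0.04381612] [ 1.16612038 -0.90369901 -5.23109194] [[-0.078  0.994  0.071]
 [ 0.724  0.105 -0.682]
 [-0.686 -0.002 -0.728]]
-0.145 8 xmax 0.577 zmin/max 0.018 0.038 y -0.134 -0.131
-0.13 10 xmax 0.593 zmin/max 0.024 0.038 y -0.129 -0.115
-0.115 25 xmax 0.592 zmin/max 0.018 0.051 y -0.113 -0.1
-0.1 21 xmax 0.592 zmin/max 0.017 0.056 y -0.1 -0.086
-0.085 15 xmax 0.59 zmin/max 0.019 0.039 y -0.084 -0.071
-0.07 15 xmax 0.587 zmin/max 0.015 0.038 y -0.07 -0.055
-0.055 14 xmax 0.587 zmin/max 0.022 0.04 y -0.054 -0.04
-0.04 14 xmax 0.584 zmin/max 0.009 0.038 y -0.039 -0.025
-0.025 16 xmax 0.582 zmin/max 0.018 0.039 y -0.024 -0.011
-0.01 16 xmax 0.581 zmin/max 0.019 0.039 y -0.009 0.003
0.005 16 xmax 0.579 zmin/max 0.017 0.039 y 0.005 0.02
0.02 25 xmax 0.578 zmin/max 0.018 0.04 y 0.02 0.03
```

Call:
step_arm(commands=[{"grip": 1, "tx": -0.29, "ty": 0, "tz": 0.27, "wx": 0, "wy": 0, "wz": 0}, {"grip": 1, "tx": -0.58, "ty": 0, "tz": 0.55, "wx": 0, "wy": 0, "wz": 0}, {"grip": 1, "tx": -0.58, "ty": 0, "tz": 0.55, "wx": 0, "wy": 0, "wz": 0}, {"grip": 1, "tx": -0.58, "ty": 0, "tz": 0.55, "wx": 0, "wy": 0, "wz": 0}, {"grip": 1, "tx": -0.29, "ty": 0, "tz": 0.27, "wx": 0, "wy": 0, "wz": 0}])

```text
t: 21.7
eef_pos: [0.5053, 0.0191, 0.0437]
tool_rot: [0.621, 0.691, -0.247, 0.274]
force: [-0.2, 1.7, -5.2]
opening: 0.0235
grasp_force: 58.9
```

Call:
step_arm(commands=[{"grip": 1, "tx": -0.29, "ty": 0, "tz": 0.27, "wx": 0, "wy": 0, "wz": 0}, {"grip": 1, "tx": -0.5, "ty": 0, "tz": 0.47, "wx": 0, "wy": 0, "wz": 0}, {"grip": 1, "tx": -0.5, "ty": 0, "tz": 0.47, "wx": 0, "wy": 0, "wz": 0}, {"grip": 1, "tx": -0.5, "ty": 0, "tz": 0.47, "wx": 0, "wy": 0, "wz": 0}, {"grip": 1, "tx": -0.29, "ty": 0, "tz": 0.27, "wx": 0, "wy": 0, "wz": 0}])

```text
t: 22.2
eef_pos: [0.5084, -0.0088, 0.0436]
tool_rot: [0.621, 0.692, -0.247, 0.274]
force: [-0.7, 1.6, -4.3]
opening: 0.0229
grasp_force: 59.0
```

```bash
python3 m.py | awk 'NR<7||NR>12'; python3 - <<'E'
from h import *
g=grab("top"); save(g,"t6",(200,150,330,260),5)
E
```

```text
[ 0.50836033 -0.00954667  0.0437933 ] [ 0.78073255 -0.97132685 -6.02023878] [[-0.078  0.994  0.071]
 [ 0.724  0.106 -0.682]
 [-0.686 -0.001 -0.728]]
-0.19 10 xmax 0.601 zmin/max 0.02 0.037 y -0.189 -0.178
-0.16 18 xmax 0.574 zmin/max 0.017 0.054 y -0.151 -0.145
-0.145 37 xmax 0.573 zmin/max 0.018 0.054 y -0.145 -0.131
-0.04 25 xmax 0.584 zmin/max 0.019 0.04 y -0.04 -0.028
```

Call:
step_arm(commands=[{"grip": 1, "tx": -0.18, "ty": 0, "tz": 0.17, "wx": 0, "wy": 0, "wz": 0}, {"grip": 1, "tx": -0.22, "ty": 0, "tz": 0.205, "wx": 0, "wy": 0, "wz": 0}, {"grip": 1, "tx": -0.22, "ty": 0, "tz": 0.205, "wx": 0, "wy": 0, "wz": 0}, {"grip": 1, "tx": -0.18, "ty": 0, "tz": 0.17, "wx": 0, "wy": 0, "wz": 0}, {"grip": 1, "tx": -0.15, "ty": 0, "tz": 0.14, "wx": 0, "wy": 0, "wz": 0}])

```text
t: 22.8
eef_pos: [0.51, -0.0206, 0.0436]
tool_rot: [0.621, 0.692, -0.246, 0.274]
force: [-0.6, 1.4, -3.8]
opening: 0.0232
grasp_force: 59.1
```

Call:
step_arm(commands=[{"grip": 1, "tx": -0.11, "ty": 0, "tz": 0.1, "wx": 0, "wy": 0, "wz": 0}, {"grip": 1, "tx": -0.07, "ty": 0, "tz": 0.07, "wx": 0, "wy": 0, "wz": 0}, {"grip": 1, "tx": -0.07, "ty": 0, "tz": 0.07, "wx": 0, "wy": 0, "wz": 0}, {"grip": 1, "tx": -0.07, "ty": 0, "tz": 0.07, "wx": 0, "wy": 0, "wz": 0}, {"grip": 1, "tx": 0, "ty": 0, "tz": 0, "wx": 0, "wy": 0, "wz": 0}])

```text
t: 23.3
eef_pos: [0.5104, -0.0253, 0.0436]
tool_rot: [0.621, 0.692, -0.246, 0.274]
force: [-0.8, 1.3, -4.0]
opening: 0.0233
grasp_force: 59.0
```

Call:
step_arm(commands=[{"grip": 1, "tx": -0.07, "ty": 0, "tz": 0.07, "wx": 0, "wy": 0, "wz": 0}, {"grip": 1, "tx": -0.07, "ty": 0, "tz": 0.07, "wx": 0, "wy": 0, "wz": 0}, {"grip": 1, "tx": -0.07, "ty": 0, "tz": 0.07, "wx": 0, "wy": 0, "wz": 0}, {"grip": 1, "tx": 0, "ty": 0, "tz": 0, "wx": 0, "wy": 0, "wz": 0}, {"grip": 1, "tx": 0, "ty": 0, "tz": 0, "wx": 0, "wy": 0, "wz": 0}])

```text
t: 23.8
eef_pos: [0.5108, -0.0274, 0.0433]
tool_rot: [0.621, 0.692, -0.246, 0.273]
force: [-0.4, 4.8, -2.2]
opening: 0.0233
grasp_force: 59.4
```

Call:
step_arm(commands=[{"grip": 1, "tx": -0.07, "ty": 0, "tz": 0.07, "wx": 0, "wy": 0, "wz": 0}, {"grip": 1, "tx": -0.07, "ty": 0, "tz": 0.07, "wx": 0, "wy": 0, "wz": 0}, {"grip": 1, "tx": 0, "ty": 0, "tz": 0, "wx": 0, "wy": 0, "wz": 0}, {"grip": 1, "tx": 0, "ty": 0, "tz": 0, "wx": 0, "wy": 0, "wz": 0}, {"grip": 1, "tx": 0, "ty": 0, "tz": 0, "wx": 0, "wy": 0, "wz": 0}])

```text
t: 24.3
eef_pos: [0.5111, -0.0274, 0.043]
tool_rot: [0.622, 0.692, -0.245, 0.273]
force: [-0.4, 8.2, -0.6]
opening: 0.0231
grasp_force: 59.9
```

Call:
step_arm(commands=[{"grip": 1, "tx": 0.1, "ty": 0, "tz": 0.02, "wx": 0, "wy": 0, "wz": 0}, {"grip": 1, "tx": 0, "ty": 0, "tz": 0, "wx": 0, "wy": 0, "wz": 0}, {"grip": 1, "tx": 0, "ty": 0, "tz": 0, "wx": 0, "wy": 0, "wz": 0}, {"grip": 1, "tx": 0, "ty": 0, "tz": 0, "wx": 0, "wy": 0, "wz": 0}, {"grip": 1, "tx": 0, "ty": 0, "tz": 0, "wx": 0, "wy": 0, "wz": 0}])

```text
t: 24.8
eef_pos: [0.5112, -0.0274, 0.0428]
tool_rot: [0.621, 0.692, -0.245, 0.274]
force: [-2.1, 9.0, 2.1]
opening: 0.0229
grasp_force: 60.1
```

Call:
step_arm(commands=[{"grip": 2.4, "tx": 0, "ty": 0, "tz": 0, "wx": 0, "wy": 0, "wz": 0}, {"grip": 2.8, "tx": 0, "ty": 0, "tz": 0, "wx": 0, "wy": 0, "wz": 0}, {"grip": 3.5, "tx": 0, "ty": 0, "tz": 0, "wx": 0, "wy": 0, "wz": 0}, {"grip": 4.5, "tx": 0, "ty": 0, "tz": 0, "wx": 0, "wy": 0, "wz": 0}, {"grip": 4.5, "tx": 0, "ty": 0, "tz": 0, "wx": 0, "wy": 0, "wz": 0}])

```text
t: 25.3
eef_pos: [0.5106, -0.0305, 0.0429]
tool_rot: [0.621, 0.691, -0.247, 0.274]
force: [-0.1, 0.5, -0.8]
opening: 0.0451
grasp_force: 0.0
```

Call:
step_arm(commands=[{"grip": 4.5, "tx": 0, "ty": 0, "tz": -0.5, "wx": 0, "wy": 0, "wz": 0}, {"grip": 4.5, "tx": 0, "ty": 0, "tz": -1.5, "wx": 0, "wy": 0, "wz": 0}, {"grip": 4.5, "tx": 0, "ty": 0, "tz": -2.5, "wx": 0, "wy": 0, "wz": 0}, {"grip": 4.5, "tx": 0, "ty": 0, "tz": -3, "wx": 0, "wy": 0, "wz": 0}, {"grip": 4.5, "tx": 0, "ty": 0, "tz": -3, "wx": 0, "wy": 0, "wz": 0}])

```text
t: 25.8
eef_pos: [0.5027, 0.0426, 0.12]
tool_rot: [0.621, 0.692, -0.247, 0.273]
force: [0.3, -0.5, -0.2]
opening: 0.045
grasp_force: 0.0
```

Call:
step_arm(commands=[{"grip": 4.5, "tx": 0, "ty": 0, "tz": -4, "wx": 0, "wy": 0, "wz": 0}, {"grip": 4.5, "tx": 0, "ty": 0, "tz": -4, "wx": 0, "wy": 0, "wz": 0}, {"grip": 4.5, "tx": 0, "ty": 0, "tz": -3, "wx": 0, "wy": 0, "wz": 0}, {"grip": 4.5, "tx": 0, "ty": 0, "tz": 0, "wx": 0, "wy": 0, "wz": 0}, {"grip": 4.5, "tx": 0, "ty": 0, "tz": 0, "wx": 0, "wy": 0, "wz": 0}])

```text
t: 26.3
eef_pos: [0.4951, 0.117, 0.1996]
tool_rot: [0.621, 0.692, -0.246, 0.274]
force: [-0.3, -0.3, -0.3]
opening: 0.0447
grasp_force: 0.0
```

```bash
python3 m.py; python3 - <<'E'
from h import *
save(load("scene"),"s7",(190,170,350,300),4.8)
E
```

```text
[0.49472943 0.11576796 0.19903804] [ 0.40886401 -1.23999744 -0.86621179] [[-0.079  0.994  0.071]
 [ 0.724  0.106 -0.682]
 [-0.686 -0.002 -0.728]]
-0.22 10 xmax 0.601 zmin/max 0.016 0.042 y -0.214 -0.206
-0.205 16 xmax 0.604 zmin/max 0.021 0.04 y -0.205 -0.191
-0.19 13 xmax 0.602 zmin/max 0.018 0.039 y -0.19 -0.177
-0.175 19 xmax 0.563 zmin/max 0.018 0.052 y -0.166 -0.161
-0.16 20 xmax 0.572 zmin/max 0.017 0.041 y -0.16 -0.147
-0.145 15 xmax 0.573 zmin/max 0.016 0.023 y -0.144 -0.131
-0.13 5 xmax 0.593 zmin/max 0.024 0.037 y -0.122 -0.116
-0.115 14 xmax 0.592 zmin/max 0.021 0.039 y -0.113 -0.1
-0.1 13 xmax 0.591 zmin/max 0.017 0.039 y -0.099 -0.085
-0.085 14 xmax 0.591 zmin/max 0.022 0.039 y -0.084 -0.07
-0.07 18 xmax 0.588 zmin/max 0.018 0.038 y -0.069 -0.055
-0.055 17 xmax 0.587 zmin/max 0.018 0.036 y -0.055 -0.048
```

View pics/s7.png

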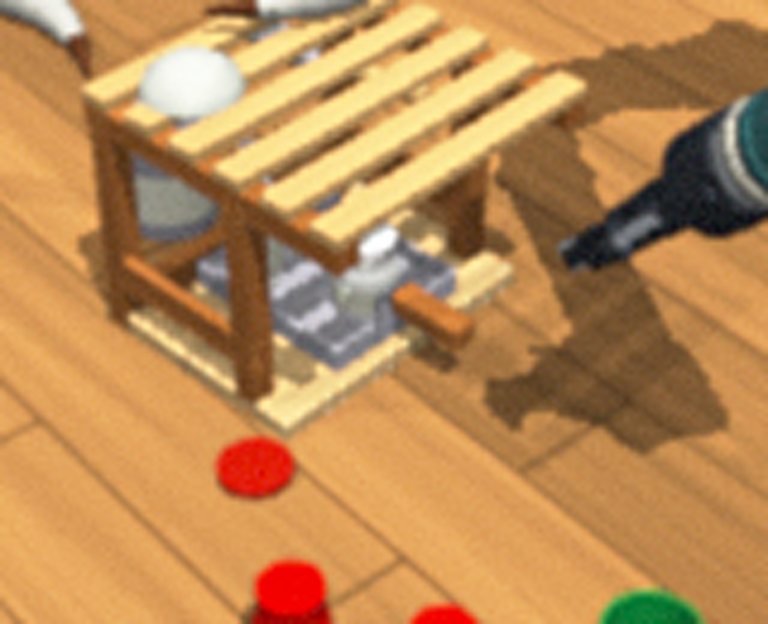

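The tray lies flat in the rack: the rim is about 38 mm high at both ends, the front is at rack x ≈ 0.17, and the yaw is in line. The jar is upright at (375,265), the handle is free at (435,310), and the tool is clear. Handing in.

```bash
python3 -c "
from station import bot; print(bot.job_done())"
```

```text
the job is handed in; nothing more can be done
None
```

The jar is set down in the tray, and the loaded tray is home in the rack, flat, square and against the back stop by my measurements. The gripper has let go; I handed the job in at about 26 s, and no verdict came back.

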